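Get the screwdriver and dowel out from under the tins of a fitted screw kit

TASK

The screwdriver and the dowel lie at the bottom of the fitted kit tray, under the two tins. Stand both tins on the rubber mat, lay the screwdriver and the dowel in their own notches of the wooden tool rest (the screwdriver's handle in the wide notch, its shaft in the narrow one), then press each tin fully home in its own cutout of the tray again. Keep the tins upright throughout and leave everything at rest.

Things in the scene. Friction and masses are not known exactly. Their poses are not given: they have to be found in the camera images.
- kit_tray: Fitted wooden tray with grey rigid insert, 224 (x) x 138 (y) x 42 mm high, fixed; origin: centre of underside. Tool grooves along x at y -24 (screwdriver) and +24 (dowel), floor 5 mm up; finger trough across y at x -3..29, same depth. Tin cutouts, floor 31 mm up: round, 73 mm, at (-44, 0); oblong, 71 x 107 mm, long side along y, at (68, 0). About 4 mm clearance, bevelled mouths.
- tool_rest: Dark wooden tool rest, 150 (x) x 104 (y) x 36 mm, fixed; origin under it: x 0, y mid-width. Base 8 mm high; two notched rails along y at x -46..-34 and x 56..68, free between. Screwdriver notches at y -24: wide one (seat 20 mm up) in the +x rail for the handle, narrow one (28.5 mm up) for the shaft. Dowel notches at y +24, seats 24 mm up. Seated: screwdriver origin at x 0, dowel at x 11.
- rubber_mat: Black rubber mat, 112 (x) x 170 (y) x 3 mm, flat on the bench, fixed; origin: centre of its underside. Both tins fit on it side by side along y, about 92 mm apart.
- screwdriver: Slotted screwdriver, 182 mm long along its y, rigid, about 0.1 kg: orange round handle 24 mm thick from y +2 to +89 mm, steel shaft 7 mm thick from there to y -90. Origin: below mid-length, at the height of the handle's underside; the axis lies 12 mm above. In the tray its +y points along the tray's +x, origin at (-10, -24) mm; the trough crosses the handle at its y +7..+39.
- dowel: Plain beech dowel, 12 mm thick, 130 mm long along its y, 15 g. Origin: mid-length, on its underside. In the tray it lies along the tray's x, its origin at (10, 24) mm; grasp it across in the trough.
- flat_tin: Red oblong tin with a shut lid (fixed), 64 (x) x 99 (y) x 25 mm, the lid's rim 66 mm across x; about 0.1 kg. Origin: centre of its underside. Seated, its underside is 31 to 32 mm above the bench, its y along the tray's y (either way round), and 14 mm of it stand above the insert: grasp it there across its x.
- round_tin: Round tin, green lid 69 mm across over a white body 65 mm across, 31 mm high, about 0.14 kg. Origin: centre of its underside. Seated, its underside is 31 mm above the bench and 20 mm of it stand above the insert: grasp it there, any direction.

How it is judged:
On the way, in this order (a step that is already met when the one before it is completed fails the run):
1. both tins stand on the rubber mat (x of flat_tin in the frame of rubber_mat between -0.05 and 0.05 m and y of flat_tin in the frame of rubber_mat between -0.08 and 0.08 m and z of flat_tin in the frame of rubber_mat between -0.002 and 0.008 m and angle between each of flat_tin, round_tin's own z axis and vertical below 0.1 rad and linear speed of each of flat_tin, round_tin below 0.02 m/s and x of round_tin in the frame of rubber_mat between -0.05 and 0.05 m and y of round_tin in the frame of rubber_mat between -0.08 and 0.08 m and z of round_tin in the frame of rubber_mat between -0.002 and 0.008 m), for 0.2 s.
2. the screwdriver and the dowel lie in their notches of the tool rest (x of screwdriver in the frame of tool_rest between -0.02 and 0.02 m and y of screwdriver in the frame of tool_rest between -0.032 and -0.016 m and z of screwdriver in the frame of tool_rest between 0.014 and 0.026 m and angle between the y axis of each of screwdriver, dowel and the x axis of tool_rest, either way round below 0.12 rad and angle between screwdriver's own y axis and vertical between 1.4908 and 1.6508 rad and linear speed of each of screwdriver, dowel below 0.02 m/s and x of dowel in the frame of tool_rest between -0.007 and 0.029 m and y of dowel in the frame of tool_rest between 0.016 and 0.032 m and z of dowel in the frame of tool_rest between 0.016 and 0.032 m and angle between dowel's own y axis and vertical between 1.4908 and 1.6508 rad), for 0.2 s.
At the end, for the whole second after the job is handed in: Screwdriver and dowel lie level in their own notches of the rest (8 mm across, about 20 mm along); each tin is seated flat in its own cutout of the tray (8 mm, 4 mm in height); all released and at rest (all of step 2 and x of flat_tin in the frame of kit_tray between 0.06 and 0.076 m and y of flat_tin in the frame of kit_tray between -0.008 and 0.008 m and z of flat_tin in the frame of kit_tray between 0.028 and 0.036 m and angle between each of flat_tin, round_tin's own z axis and vertical below 0.08 rad and angle between the y axis of flat_tin and the y axis of kit_tray, either way round below 0.15 rad and x of round_tin in the frame of kit_tray between -0.052 and -0.036 m and y of round_tin in the frame of kit_tray between -0.008 and 0.008 m and z of round_tin in the frame of kit_tray between 0.027 and 0.035 m and linear speed of each of flat_tin, round_tin below 0.02 m/s); the robot touches nothing.
It fails at once if a tin is tipped by more than about 30 degrees (angle between any of flat_tin, round_tin's own z axis and vertical above 0.55 rad).
It also fails if it takes over 134 s, if anything falls off the work surface, if the arm or the gripper's body presses on something with over 40 N, if the wrist force passes 120 N, or if a joint passes its speed limit or range.

ROBOT

A 7-joint arm with a two-finger parallel gripper is mounted at the origin on a cart in front of the work surface, level with it; the furniture and walls round the work are solid. World frame = base frame: x ahead of the robot, y to its left, z up, the work surface at z = 0. Lengths are in m, angles in rad, forces in N, time in s.
With the tool pointing down it reaches from about 0.4 to 0.85 m from the base axis. Payload 10.4 kg.
Tool frame: the origin (TCP) lies on the centre line of the jaws, within the pads' length; the fingertips stand 11 mm ahead of it and the grasp point (between the pads) lies 8 mm behind it (robot.tip_extent is the distance from the TCP to the fingertips, in m); z points along the fingers, y is the line along which they close (so a half turn about z gives the same grasp; the last joint's range is limited). The gripper opens to 87 mm and grips with 3 to 60 N. Pads are 19 mm wide; open, the fingers measure 117 mm over their backs; the gripper's body (75 mm by 190 mm) begins 51 mm behind the grasp point.
Start: joints at [-1.349, 0.332, -0.065, 1.46, 0.022, 1.35, -0.088], TCP at [0.151, 0.606, 0.234] pointing down, gripper open.
Joint ranges: [-2.6, 2.6], [-0.5, 2.12], [-1.47, 1.34], [0.16, 2.42], [-1.27, 4.41], [0.06, 2.06], [-2.6, 2.6]. Speed limits (rad/s): [2.22, 2.22, 2.79, 2.79, 3.14, 3.14, 3.14].

INTERFACE

Orientations are given as a unit quaternion [x, y, z, w].
In Python, from plant import robot, imaging, order gives the robot as it stands.
- The arm moves only by the tool move_arm, never from a script. Its arguments are lists of equal length, an entry for each row: "offset": the shift along the tool's x, y, z in cm, a list of three; "rot": the turn, a rotation vector about the tool's x, y, z in degrees, a list of three; "grip": the finger opening in cm, from 0 to 8.7. In form: {"offset": [[x, y, z], ...], "rot": [[ax, ay, az], ...], "grip": [grip, ...]}. A call has 1 to 5 rows; each row is the pose to reach, as a shift and turn from the pose commanded when the call began, along the tool's axes at that moment; what a row does not reach only later rows make up. A row lasts 1/8 s, in which the tool goes at most 62.5 mm and 10.7 degrees, less where a joint would pass 70% of its speed; a pose out of reach is approached as far as the arm can. A call with a gripper value outside its range is refused whole. The fingers move at their own pace and stop on an object; "squeeze" is the grip in N (left out, the last holds). Time passes only in rows, so rows that repeat a pose let the fingers close. It gives the time, the measured TCP pose, the force, the opening and the grip force at its end, in the units of the state.
- robot.get_state(): the state, without advancing time (a new reading comes with each control period).
- imaging.snapshot(name): name is "side" or "top" or "wrist"; returns a dict with "frame" (420x560x3 uint8, red, green, blue), "fov_y" (degrees; the focal length in pixels is half the picture's height over the tangent of half this angle, whatever the lens; pixels are square), "cx", "cy" (the principal point, pixels), "k1" (the pictures are not rectified: a ray, as slopes to the right and down, at radius r is drawn at 1 + k1 r^2 times it, then the intrinsics apply), "R" (3x3) and "t" (3): a world point X has camera coordinates R X + t. Camera axes: x right, y down, z forward; pixel columns grow to the right and rows downward; lengths in m; the calibration is good to about 2 mm. A picture is of the moment at which its call begins. There is no depth.
- order.close_job(): hands the job in; it is judged then, once.
The state is a dict: "t": time; "q": joint angles; "joint_velocities": joint speeds; "joint_torque": joint torques, N m; "position": TCP position; "orientation": TCP orientation; "contact_force": force on the tool from outside, world axes, zero at the start; "wrist_torque": the same for the moment, N m; "grip_width": finger opening in m; "finger_force": force on a finger pad.
Only numpy, scipy, OpenCV 4.12 (cv2) and the standard library are available. Lean on these libraries where they do the work, as an engineer would, in place of code of your own. Each camera call takes 0.05 s, during which the arm holds its last target. There are 200 camera calls.

## Working session

There is one attempt and no reset: what is moved stays moved. The work goes in short steps, Python scripts to look and compute and a tool call to move; the robot and the scene stay as the last step left them, time stands still between calls to the robot, and variables do not carry over. Pictures are saved under pics/ and viewed, at most 17 in all, crops included, and the job is handed in when it is done.

Besides the shell and the picture viewer there is one more tool, called after ">>>" by a JSON object that holds its "fn" and its "kwargs", one argument or row to a line. move_arm: Moves the arm, as the interface text tells. Its arguments: {"type":"object","properties":{"offset":{"type":"array"},"rot":{"type":"array"},"grip":{"type":"array"},"squeeze":{"type":"number"}},"required":["offset","rot","grip"]}

```bash
ls; mkdir -p pics
python3 - <<'E'
from plant import robot, imaging
import cv2,numpy as np
s=robot.get_state();print(s)
for n in("top","side"):
    d=imaging.snapshot(n);cv2.imwrite(f"pics/{n}0.png",d["frame"][:,:,::-1]);print(n,{k:v for k,v in d.items() if k!="frame"})
E
```

```text
pics
{'t': 0.0, 'q': array([-1.34860551,  0.33288224, -0.06470468,  1.46096487,  0.02157956,
        1.34989435, -0.08849564]), 'joint_velocities': array([ 0.00194292,  0.00019915, -0.0002292 ,  0.00116118, -0.00063021,
        0.00083349, -0.00019868]), 'joint_torque': array([-5.35974250e-04, -6.23258400e+01,  2.42705550e-02, -3.89896381e+01,
       -6.15385012e-02,  3.96491715e-02,  1.26419468e-04]), 'position': array([0.15137456, 0.60599743, 0.23273622]), 'orientation': array([ 1.22077220e-01,  9.92520339e-01, -7.24149401e-04, -6.55976925e-05]), 'contact_force': array([-0.76990646,  0.68070741,  0.46320113]), 'wrist_torque': array([ 0.02855896, -0.00073821,  0.00319243]), 'finger_force': 0.0, 'grip_width': 0.08712217008500268}
top {'fov_y': 45.29257199999884, 'cx': 279.518581483895, 'cy': 204.44719176479794, 'k1': -0.13215369503495258, 'R': array([[-0.02811555, -0.99905522,  0.03313896],
       [-0.99508864,  0.0248254 , -0.09582432],
       [ 0.0949111 , -0.03567035, -0.99484648]]), 't': array([-0.25384427,  0.53168395,  0.84667435])}
side {'fov_y': 45.42081857699418, 'cx': 277.48523177182113, 'cy': 215.14061598648814, 'k1': -0.08111675206741006, 'R': array([[ 0.84480782, -0.53504337,  0.00532382],
       [-0.25144458, -0.40576232, -0.87871074],
       [ 0.47230856,  0.74100306, -0.47732493]]), 't': array([-0.55338091,  0.08252505,  0.83429288])}
```

View pics/top0.png

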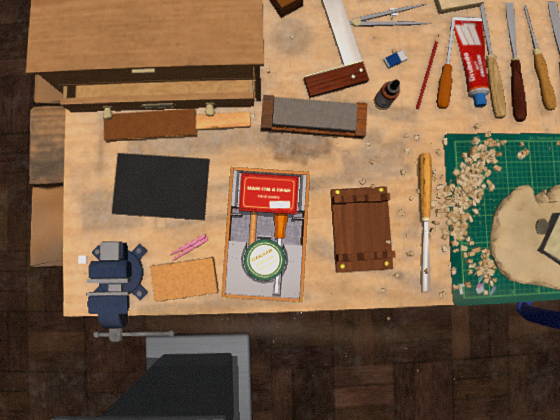

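View pics/side0.png

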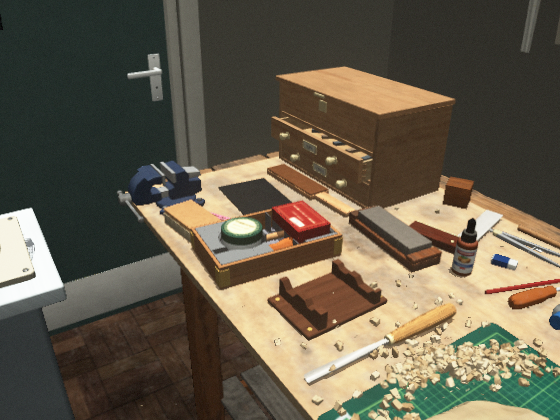

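The top view shows the tray around (265,235), with red tin (268,190), green tin (263,260). The rest is at (362,228) and the mat at (160,187). The tray's +x points up in the image. The side view agrees. Next I'll zoom in to get corners.

```bash
cat > h.py <<'E'
from plant import robot, imaging
import cv2,numpy as np
from scipy.spatial.transform import Rotation as Ro
def K(d):
    f=210/np.tan(np.radians(d["fov_y"]/2)); return np.array([[f,0,d["cx"]],[0,f,d["cy"]],[0,0,1.]])
def ray(d,px):
    px=np.atleast_2d(np.array(px,float)); k=K(d)
    p=(px-k[:2,2])/k[0,0]; u=p.copy()
    for _ in range(30): u=p/(1+d["k1"]*(u**2).sum(1,keepdims=True))
    c=-d["R"].T@d["t"]; return c,(np.c_[u,np.ones(len(u))])@d["R"]
def plane(d,px,z):
    c,v=ray(d,px); return c+v*((z-c[2])/v[:,2:])
def proj(d,X):
    c=np.atleast_2d(X)@d["R"].T+d["t"]; u=c[:,:2]/c[:,2:]; u=u*(1+d["k1"]*(u**2).sum(1,keepdims=True))
    k=K(d); return u*k[0,0]+k[:2,2]
def go(pos,yaw):
    """offset cm & rotvec deg from present pose to TCP pos, tool down, y axis of tool at world angle yaw(deg, mod 180)"""
    s=robot.get_state(); R0=Ro.from_quat(s["orientation"])
    best=None
    for a in(yaw,yaw+180):
        y=np.array([np.cos(np.radians(a)),np.sin(np.radians(a)),0]);z=np.array([0,0,-1.])
        R1=Ro.from_matrix(np.c_[np.cross(y,z),y,z]); r=np.degrees((R0.inv()*R1).as_rotvec())
        if best is None or np.linalg.norm(r)<np.linalg.norm(best): best=r
    o=R0.inv().apply(np.array(pos)-s["position"])*100
    print("t",round(s["t"],2),"pos",s["position"].round(4),"off",o.round(2),"rot",best.round(1),"toolx",R0.as_matrix()[:,0].round(3),"tooly",R0.as_matrix()[:,1].round(3),"q",s["q"].round(2))
E
python3 - <<'E'
from h import *
ds=[imaging.snapshot("top") for _ in range(1)]
d=ds[0];f=d["frame"][:,:,::-1]
c=f[145:310,215:400]
cv2.imwrite("pics/c1.png",cv2.resize(c,None,fx=3.6,fy=3.6,interpolation=cv2.INTER_CUBIC))
hsv=cv2.cvtColor(f,cv2.COLOR_BGR2HSV)
# mat
m=((hsv[:,:,2]<60)).astype(np.uint8); m[:,:100]=0;m[:,225:]=0;m[:140]=0;m[235:]=0
cs,_=cv2.findContours(m,0,2);k=max(cs,key=cv2.contourArea);b=cv2.boxPoints(cv2.minAreaRect(k));W=plane(d,b,.003)
print("mat",b.round(1).tolist(),W.round(4).tolist(),W.mean(0).round(4))
m=(((hsv[:,:,0]<6)|(hsv[:,:,0]>174))&(hsv[:,:,1]>170)&(hsv[:,:,2]>80)).astype(np.uint8);m[:,:225]=0;m[:,310:]=0;m[:160]=0;m[230:]=0
m=cv2.morphologyEx(m,cv2.MORPH_CLOSE,np.ones((9,9)))
cs,_=cv2.findContours(m,0,2);k=max(cs,key=cv2.contourArea);b=cv2.boxPoints(cv2.minAreaRect(k));W=plane(d,b,.056)
print("red",b.round(1).tolist(),W.round(4).tolist(),W.mean(0).round(4))
m=((hsv[:,:,0]>40)&(hsv[:,:,0]<90)&(hsv[:,:,1]>70)).astype(np.uint8);m[:,:225]=0;m[:,310:]=0;m[:220]=0;m[300:]=0
cs,_=cv2.findContours(m,0,2);k=np.vstack([c for c in cs if cv2.contourArea(c)>15]);e=cv2.minAreaRect(cv2.convexHull(k));print("green",e,plane(d,[e[0]],.06).round(4))
E
```

```text
mat [[111.9000015258789, 213.10000610351562], [115.9000015258789, 152.89999389648438], [208.3000030517578, 159.10000610351562], [204.3000030517578, 219.3000030517578]] [[0.5192, 0.0333, 0.003], [0.629, 0.0267, 0.003], [0.6129, -0.1424, 0.003], [0.504, -0.1337, 0.003]] [ 0.5663 -0.054   0.003 ]
red [[238.60000610351562, 210.1999969482422], [241.10000610351562, 172.3000030517578], [298.3999938964844, 176.1999969482422], [295.8999938964844, 214.10000610351562]] [[0.5142, -0.1977, 0.056], [0.5786, -0.2033, 0.056], [0.5698, -0.3004, 0.056], [0.5053, -0.2941, 0.056]] [ 0.542  -0.2489  0.056 ]
green ((264.0, 259.0), (40.0, 40.0), 90.0) [[ 0.4313 -0.2384  0.06  ]]
```

View pics/c1.png

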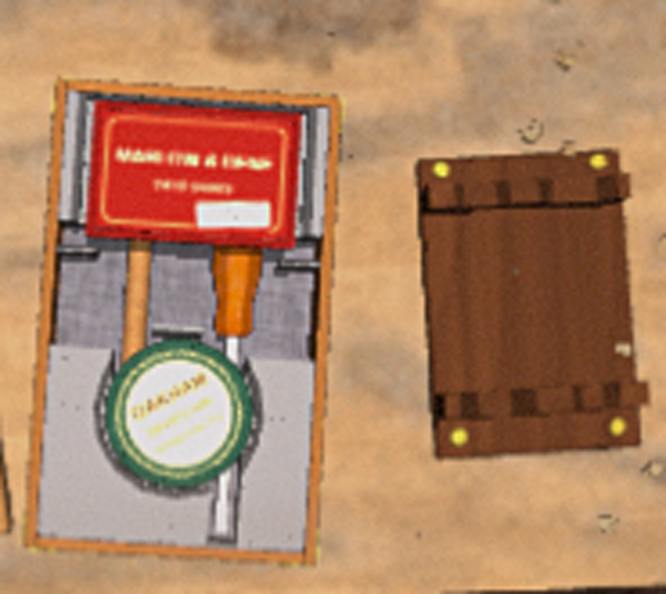

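The crop (3.6x, origin 215,145) shows tray corners at (62,79), (340,96), (316,563), (25,547), and rest base corners at (418,158), (617,150), (638,444), (437,458). Next I'll settle which way round the rest lies.

Run:
```python
from h import *
d=imaging.snapshot("top");f=lambda a:np.array(a)/3.6+[215,145]-.36
T=plane(d,f([(62,79),(340,96),(316,563),(25,547)]),.042);print("tray",T.round(4).tolist(),T.mean(0).round(4))
v=(T[0]+T[1]-T[2]-T[3])/2;print(np.linalg.norm(v),np.degrees(np.arctan2(v[1],v[0])),np.linalg.norm(T[0]-T[1]))
B=plane(d,f([(418,158),(617,150),(638,444),(437,458)]),.008);print("rest",B.round(4).tolist(),B.mean(0).round(4))
v=(B[0]+B[1]-B[2]-B[3])/2;a=np.arctan2(v[1],v[0]);print(np.linalg.norm(v),np.degrees(a),np.linalg.norm(B[0]-B[1]))
c=B.mean(0)
s=imaging.snapshot("side");im=cv2.resize(s["frame"][230:345,250:400,::-1],None,fx=5,fy=5,interpolation=cv2.INTER_CUBIC)
R=np.array([[np.cos(a),-np.sin(a),0],[np.sin(a),np.cos(a),0],[0,0,1]])
for sg,col in((1,(0,255,0)),(-1,(255,0,0))):
  for X in(-40,62):
    for y,z in((-24,20 if X>0 else 28.5),(24,24)):
      P=c*[1,1,0]+R@np.array([sg*X,sg*y,z])/1000
      p=(proj(s,P)[0]-[250,230])*5+2; print(sg,X,y,p.round(),((proj(d,P)[0]-[215,145])*3.6).round())
      cv2.circle(im,tuple(int(q) for q in p),4,col,1)
cv2.imwrite("pics/c2.png",im)
```

```text
tray [[0.5913, -0.1869, 0.042], [0.58, -0.3203, 0.042], [0.3581, -0.3017, 0.042], [0.3696, -0.165, 0.042]] [ 0.4747 -0.2435  0.042 ]
0.22276683429743524 -5.22214047601546 0.1338345015862156
rest [[0.5533, -0.3616, 0.008], [0.5551, -0.4629, 0.008], [0.4075, -0.4668, 0.008], [0.4041, -0.3656, 0.008]] [ 0.48   -0.4143  0.008 ]
0.14843082828667464 1.516257864613863 0.10130675498552806
1 -40 -24 [332. 372.] [589. 378.]
1 -40 24 [232. 299.] [490. 383.]
1 62 -24 [597. 276.] [571. 172.]
1 62 24 [494. 190.] [476. 175.]
-1 -40 -24 [441. 201.] [481. 219.]
-1 -40 24 [544. 290.] [576. 215.]
-1 62 -24 [170. 335.] [492. 429.]
-1 62 24 [268. 412.] [590. 423.]
```

View pics/c2.png

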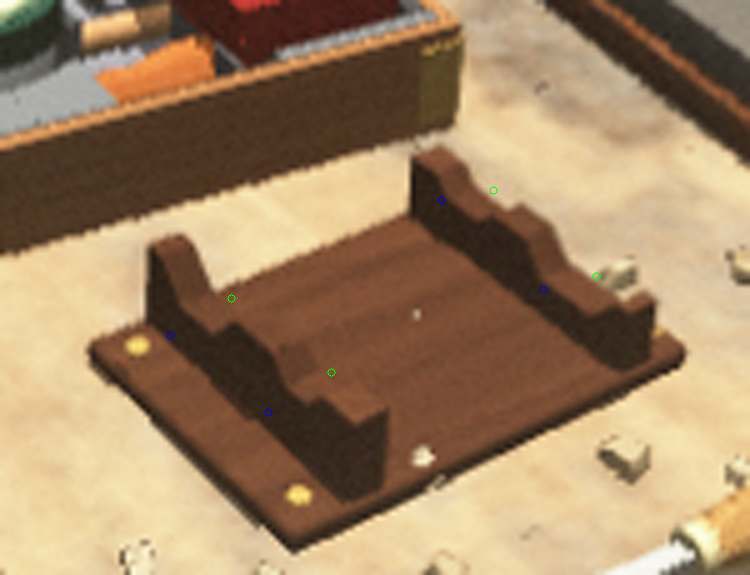

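Green marks (rest +x away from the robot) match: the wide notch is in the far rail on the right. I'll chain moves with a planner that works from the measured pose.

```bash
cat >> h.py <<'E'
def plan(*T):
    """chain of targets (x,y,z,yaw_deg of tool y); prints offset/rot per call"""
    s=robot.get_state(); p=s["position"]; R0=Ro.from_quat(s["orientation"])
    y0=R0.as_matrix()[:,1]; print("t",round(s["t"],2),"pos",p.round(4),"yaw",np.degrees(np.arctan2(y0[1],y0[0])).round(1),"F",s["contact_force"].round(1),"grip",round(s["grip_width"],4),round(s["finger_force"],1),"q",s["q"].round(2))
    for t in T:
        a=np.radians(t[3]); y=np.array([np.cos(a),np.sin(a),0]); z=np.array([0,0,-1.])
        R1=Ro.from_matrix(np.c_[np.cross(y,z),y,z]); q=np.array(t[:3])
        print((R0.inv().apply(q-p)*100).round(2),np.degrees((R0.inv()*R1).as_rotvec()).round(1)); p,R0=q,R1
E
python3 - <<'E'
from h import *
plan((.36,.46,.30,36),(.50,.22,.30,-4),(.52,-.05,.30,-50),(.45,-.32,.30,-90))
s=imaging.snapshot("side");g=lambda a:np.array(a)/5+[250,230]-.4
print(plane(s,g([(92,347),(292,538),(684,345)]),.008).round(4).tolist())
E
```

```text
t 0.25 pos [0.1514 0.6062 0.2332] yaw 76.0 F [ 0.1 -0.4 -0. ] grip 0.087 0.0 q [-1.35  0.33 -0.06  1.46  0.02  1.35 -0.09]
[-23.78  -9.13  -6.67] [-0.  0. 40.]
[-27.65  -2.78   0.  ] [ 0.  0. 40.]
[-26.79   3.88   0.  ] [ 0.  0. 46.]
[-22.72  16.18   0.  ] [ 0.  0. 40.]
[[0.403, -0.3715, 0.008], [0.4055, -0.4708, 0.008], [0.5536, -0.4652, 0.008]]
```

>>> {"fn": "move_arm", "kwargs": {
  "offset": [
    [-23.8,-9.1,-6.7],
    [-23.8,-9.1,-6.7],
    [-23.8,-9.1,-6.7],
    [-23.8,-9.1,-6.7],
    [-23.8,-9.1,-6.7]
  ],
  "rot": [
    [0,0,10],
    [0,0,20],
    [0,0,30],
    [0,0,40],
    [0,0,40]
  ],
  "grip": [8.7,8.7,8.7,8.7,8.7]
}}

```text
t: 0.92
position: [0.3647, 0.4573, 0.3021]
orientation: [0.458, 0.889, 0.001, 0.001]
contact_force: [-0.2, -0.1, -1.0]
grip_width: 0.0872
finger_force: 0.0
```

>>> {"fn": "move_arm", "kwargs": {
  "offset": [
    [-27.6,-2.8,0],
    [-27.6,-2.8,0],
    [-27.6,-2.8,0],
    [-27.6,-2.8,0],
    [-27.6,-2.8,0]
  ],
  "rot": [
    [0,0,10],
    [0,0,20],
    [0,0,30],
    [0,0,40],
    [0,0,40]
  ],
  "grip": [8.7,8.7,8.7,8.7,8.7]
}}

```text
t: 1.55
position: [0.5011, 0.2174, 0.3007]
orientation: [0.733, 0.68, 0.0, 0.0]
contact_force: [1.0, 0.5, -1.3]
grip_width: 0.0868
finger_force: 0.0
```

>>> {"fn": "move_arm", "kwargs": {
  "offset": [
    [-26.8,3.9,0],
    [-26.8,3.9,0],
    [-26.8,3.9,0],
    [-26.8,3.9,0],
    [-26.8,3.9,0]
  ],
  "rot": [
    [0,0,10],
    [0,0,20],
    [0,0,30],
    [0,0,40],
    [0,0,46]
  ],
  "grip": [8.7,8.7,8.7,8.7,8.7]
}}

```text
t: 2.17
position: [0.5195, -0.0532, 0.3007]
orientation: [0.941, 0.338, 0.0, 0.0]
contact_force: [-0.1, 0.9, -0.1]
grip_width: 0.0865
finger_force: 0.0
```

Run:
```python
from h import *
plan((.42,-.31,.35,-90),)
```

```text
t 2.17 pos [ 0.5195 -0.0532  0.3007] yaw -50.5 F [-0.1  0.9 -0.1] grip 0.0865 0.0 q [-0.61  0.06  0.66  1.65 -0.04  1.44 -0.82]
[-24.02  13.48  -4.93] [ 0.  -0.  39.5]
```

>>> {"fn": "move_arm", "kwargs": {
  "offset": [
    [-24,13.5,-4.9],
    [-24,13.5,-4.9],
    [-24,13.5,-4.9],
    [-24,13.5,-4.9],
    [-24,13.5,-4.9]
  ],
  "rot": [
    [0,0,10],
    [0,0,20],
    [0,0,30],
    [0,0,39.5],
    [0,0,39.5]
  ],
  "grip": [8.7,8.7,8.7,8.7,8.7]
}}

```text
t: 2.8
position: [0.4211, -0.3099, 0.3503]
orientation: [1.0, 0.002, 0.001, 0.0]
contact_force: [0.7, 1.0, -0.5]
grip_width: 0.087
finger_force: 0.0
```

Run:
```python
from h import *
plan()
d=imaging.snapshot("wrist");cv2.imwrite("pics/w1.png",d["frame"][:,:,::-1]);print(d["R"].round(2),d["t"],d["k1"],d["fov_y"])
import pickle;pickle.dump(d,open("w1.pkl","wb"))
```

```text
t 2.8 pos [ 0.4211 -0.3099  0.3503] yaw -89.8 F [ 0.7  1.  -0.5] grip 0.087 0.0 q [-0.34  0.06  0.94  1.57 -0.05  1.54 -0.96]
[[ 0.   -1.    0.  ]
 [-0.96 -0.    0.28]
 [-0.28 -0.   -0.96]] [-0.31113842  0.34003032  0.61893221] -0.06910386572713124 59.37065716046143
```

View pics/w1.png

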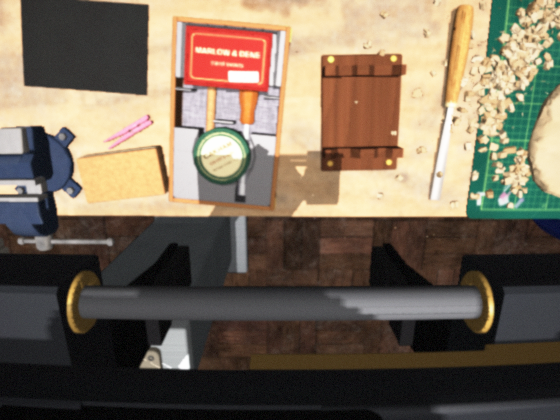

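Wrist view: red tin (227,57), green tin (222,156), tray spans (170..291, 17..209), rest spans (322..402, 55..170). Cross-check in this view.

Run:
```python
from h import *
import pickle;d=pickle.load(open("w1.pkl","rb"));f=np.ascontiguousarray(d["frame"][:,:,::-1]);hsv=cv2.cvtColor(f,cv2.COLOR_BGR2HSV)
def box(m,x0,x1,y0,y1,z,n):
    M=np.zeros(m.shape,np.uint8);M[y0:y1,x0:x1]=m[y0:y1,x0:x1];M=cv2.morphologyEx(M,cv2.MORPH_CLOSE,np.ones((7,7)));cs,_=cv2.findContours(M,0,2);k=max(cs,key=cv2.contourArea)
    b=cv2.boxPoints(cv2.minAreaRect(k));W=plane(d,b,z);print(n,b.round(0).tolist(),W.mean(0).round(4),[np.linalg.norm(W[i]-W[i-1]).round(4) for i in(1,2)],[np.degrees(np.arctan2(*(W[i]-W[i-1])[1::-1])).round(1) for i in (1,2)])
H,S,V=[hsv[:,:,i].astype(int) for i in range(3)]
box(((H<6)|(H>174))&(S>170)&(V>80),175,290,15,100,.056,"red")
box((H>40)&(H<90)&(S>70),180,265,115,195,.062,"green")
box(V<60,15,155,0,105,.003,"mat")
box((V<140)&(S>90)&(H<15),300,425,40,185,.03,"rest")
c=cv2.resize(f[40:185,300:425],None,fx=4,fy=4,interpolation=cv2.INTER_CUBIC);cv2.imwrite("pics/c3.png",c)
```

```text
red [[182.0, 84.0], [187.0, 25.0], [272.0, 33.0], [267.0, 91.0]] [ 0.5455 -0.2484  0.056 ] [np.float64(0.0644), np.float64(0.0957)] [np.float64(-8.2), np.float64(-95.0)]
green [[194.0, 128.0], [249.0, 128.0], [249.0, 183.0], [194.0, 183.0]] [ 0.4345 -0.2395  0.062 ] [np.float64(0.0649), np.float64(0.0661)] [np.float64(-90.1), np.float64(179.0)]
mat [[22.0, 0.0], [146.0, 0.0], [146.0, 93.0], [22.0, 93.0]] [ 0.5685 -0.0539  0.003 ] [np.float64(0.1637), np.float64(0.1135)] [np.float64(-92.4), np.float64(175.8)]
rest [[310.0, 167.0], [322.0, 124.0], [400.0, 147.0], [388.0, 190.0]] [ 0.4289 -0.407   0.03  ] [np.float64(0.0568), np.float64(0.1057)] [np.float64(-14.6), np.float64(-105.1)]
```

View pics/c3.png

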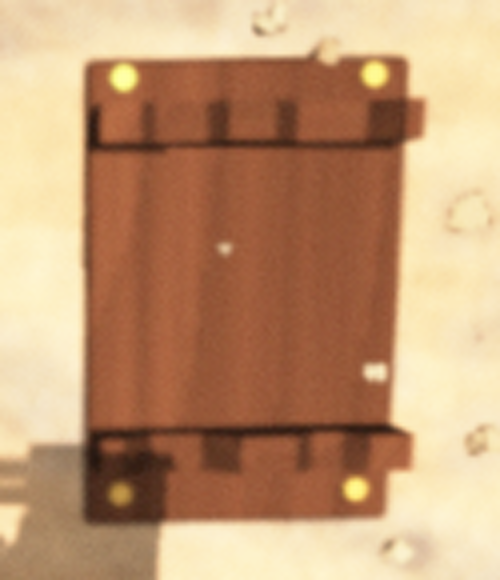

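Rest base corners in the 4x crop (origin 300,40): (88,63), (406,57), (386,516), (88,522).

Run:
```python
from h import *
import pickle;d=pickle.load(open("w1.pkl","rb"))
g=lambda a:np.array(a)/4+[300,40]-.4
B=plane(d,g([(88,63),(406,57),(386,516),(88,522)]),.008);v=(B[0]+B[1]-B[2]-B[3])/2
print(B.round(4).tolist(),B.mean(0),np.linalg.norm(v),np.degrees(np.arctan2(v[1],v[0])),np.linalg.norm(B[0]-B[1]))
# notch slope edges, rail tops z~.032
print(plane(d,g([(180,120),(332,120),(175,450),(325,450)]),.03).round(4).tolist())
# round tin: TCP z: top .062, grasp pt = TCP+.008
x=np.array([.433,-.239]);plan((*x,.12,-95.2),(*x,.056,-95.2))
```

```text
[[0.5549, -0.3619, 0.008], [0.5583, -0.4632, 0.008], [0.4105, -0.4684, 0.008], [0.4078, -0.3664, 0.008]] [ 0.48285779 -0.41497899  0.008     ] 0.14753381413578082 1.894473949186114 0.10128861667819813
[[0.5362, -0.3881, 0.03], [0.5369, -0.4347, 0.03], [0.4354, -0.3911, 0.03], [0.4358, -0.4396, 0.03]]
t 2.85 pos [ 0.42   -0.3122  0.3507] yaw -89.8 F [-2.  -1.4  0.3] grip 0.0867 0.0 q [-0.33  0.06  0.94  1.57 -0.05  1.54 -0.96]
[ 1.29 -7.35 23.06] [ 0.1 -0.1  5.4]
[0.  0.  6.4] [0. 0. 0.]
```

>>> {"fn": "move_arm", "kwargs": {
  "offset": [
    [1.3,-7.3,5],
    [1.3,-7.3,11],
    [1.3,-7.3,17],
    [1.3,-7.3,23],
    [1.3,-7.3,23]
  ],
  "rot": [
    [0,0,5.4],
    [0,0,5.4],
    [0,0,5.4],
    [0,0,5.4],
    [0,0,5.4]
  ],
  "grip": [8.7,8.7,8.7,8.7,8.7]
}}

```text
t: 3.48
position: [0.4331, -0.2324, 0.1166]
orientation: [0.999, -0.042, -0.003, -0.0]
contact_force: [-0.5, -0.2, 0.9]
grip_width: 0.087
finger_force: 0.0
```

Run:
```python
from h import *
for i in range(3): d=imaging.snapshot("wrist");plan()
plan((.433,-.239,.056,-95.2))
hsv=cv2.cvtColor(np.ascontiguousarray(d["frame"][:,:,::-1]),cv2.COLOR_BGR2HSV)
d=imaging.snapshot("top");cv2.imwrite("pics/t2.png",cv2.resize(d["frame"][150:310,200:330,::-1],None,fx=4,fy=3.7))
```

```text
t 3.52 pos [ 0.4341 -0.233   0.1178] yaw -94.8 F [0.3 1.1 0.1] grip 0.087 0.0 q [-0.39  0.19  0.87  1.98 -0.16  1.05 -1.1 ]
t 3.58 pos [ 0.4352 -0.2337  0.1198] yaw -94.9 F [ 0.6 -0.1  1.2] grip 0.0869 0.0 q [-0.39  0.18  0.87  1.97 -0.16  1.06 -1.1 ]
t 3.62 pos [ 0.4361 -0.2343  0.1211] yaw -94.9 F [ 0.3 -0.2  0.4] grip 0.0872 0.0 q [-0.39  0.18  0.87  1.97 -0.16  1.06 -1.1 ]
t 3.62 pos [ 0.4361 -0.2343  0.1211] yaw -94.9 F [ 0.3 -0.2  0.4] grip 0.0872 0.0 q [-0.39  0.18  0.87  1.97 -0.16  1.06 -1.1 ]
[-0.27  0.49  6.51] [ 0.  -0.1  0.3]
```

>>> {"fn": "move_arm", "kwargs": {
  "offset": [
    [0,0,0],
    [0,0,0],
    [0,0,0],
    [0,0,0]
  ],
  "rot": [
    [0,0,0],
    [0,0,0],
    [0,0,0],
    [0,0,0]
  ],
  "grip": [8.7,8.7,8.7,8.7]
}}

```text
t: 4.18
position: [0.4351, -0.234, 0.1197]
orientation: [0.999, -0.043, 0.0, -0.0]
contact_force: [-0.2, -0.1, 0.0]
grip_width: 0.087
finger_force: 0.0
```

Run:
```python
from h import *
for i in range(2): d=imaging.snapshot("top");plan()
plan((.433,-.239,.056,-95.2))
cv2.imwrite("pics/t2.png",cv2.resize(d["frame"][150:310,200:330,::-1],None,fx=4,fy=3.7))
```

```text
t 4.22 pos [ 0.4351 -0.234   0.1196] yaw -94.9 F [0.4 0.3 0.5] grip 0.0869 0.0 q [-0.39  0.18  0.87  1.98 -0.16  1.05 -1.1 ]
t 4.28 pos [ 0.4351 -0.234   0.1195] yaw -94.9 F [ 0.  -0.1 -0.1] grip 0.0869 0.0 q [-0.39  0.18  0.87  1.98 -0.16  1.05 -1.1 ]
t 4.28 pos [ 0.4351 -0.234   0.1195] yaw -94.9 F [ 0.  -0.1 -0.1] grip 0.0869 0.0 q [-0.39  0.18  0.87  1.98 -0.16  1.05 -1.1 ]
[-0.16  0.52  6.35] [-0.   0.   0.3]
```

>>> {"fn": "move_arm", "kwargs": {
  "offset": [
    [-0.16,0.5,2],
    [-0.16,0.5,4],
    [-0.16,0.5,5.5],
    [-0.16,0.5,6.35],
    [-0.16,0.5,6.35]
  ],
  "rot": [
    [0,0,0.3],
    [0,0,0.3],
    [0,0,0.3],
    [0,0,0.3],
    [0,0,0.3]
  ],
  "grip": [8.7,8.7,8.7,8.7,8.7]
}}

```text
t: 4.9
position: [0.4328, -0.2388, 0.0557]
orientation: [0.999, -0.046, -0.0, 0.0]
contact_force: [-0.8, 0.7, 0.4]
grip_width: 0.0869
finger_force: 0.0
```

>>> {"fn": "move_arm", "kwargs": {
  "offset": [
    [0,0,0],
    [0,0,0],
    [0,0,0],
    [0,0,0],
    [0,0,0]
  ],
  "rot": [
    [0,0,0],
    [0,0,0],
    [0,0,0],
    [0,0,0],
    [0,0,0]
  ],
  "grip": [8.7,8.7,6,6,6],
  "squeeze": 20
}}

```text
t: 5.52
position: [0.4331, -0.2387, 0.0561]
orientation: [0.999, -0.046, 0.0, -0.0]
contact_force: [-1.0, 0.2, 0.7]
grip_width: 0.0675
finger_force: 20.0
```

Run:
```python
from h import *
plan()
M=np.array([.5668,-.054]);a=np.radians(-5.2)
for y in(.050,-.042): print(M+y*np.array([-np.sin(a),np.cos(a)]))
```

```text
t 5.53 pos [ 0.4331 -0.2387  0.0561] yaw -95.2 F [-1.   0.2  0.7] grip 0.0675 20.0 q [-0.32  0.3   0.83  2.03 -0.28  0.93 -1.  ]
[ 0.57133163 -0.00420578]
[ 0.56299343 -0.09582714]
```

Run:
```python
from h import *
plan((.433,-.239,.13,-95.2),(.5713,-.0042,.13,-95.2),(.5713,-.0042,.0285,-95.2))
```

```text
t 5.53 pos [ 0.4331 -0.2387  0.0561] yaw -95.2 F [-1.   0.2  0.7] grip 0.0675 20.0 q [-0.32  0.3   0.83  2.03 -0.28  0.93 -1.  ]
[-0.01  0.02 -7.39] [-0. -0. -0.]
[ 11.65 -24.64   0.  ] [0. 0. 0.]
[ 0.    0.   10.15] [0. 0. 0.]
```

>>> {"fn": "move_arm", "kwargs": {
  "offset": [
    [0,0,-1.5],
    [0,0,-3.5],
    [0,0,-5.5],
    [0,0,-7.4],
    [0,0,-7.4]
  ],
  "rot": [
    [0,0,0],
    [0,0,0],
    [0,0,0],
    [0,0,0],
    [0,0,0]
  ],
  "grip": [6,6,6,6,6]
}}

```text
t: 6.15
position: [0.4339, -0.2393, 0.1316]
orientation: [0.999, -0.046, 0.002, -0.0]
contact_force: [0.4, 0.8, -1.7]
grip_width: 0.0679
finger_force: 20.0
```

>>> {"fn": "move_arm", "kwargs": {
  "offset": [
    [1.8,-3.7,0],
    [4.1,-8.6,0],
    [7,-14.8,0],
    [9.9,-21,0],
    [11.6,-24.6,0]
  ],
  "rot": [
    [0,0,0],
    [0,0,0],
    [0,0,0],
    [0,0,0],
    [0,0,0]
  ],
  "grip": [6,6,6,6,6]
}}

```text
t: 6.78
position: [0.5715, -0.0018, 0.1293]
orientation: [0.999, -0.045, -0.0, -0.0]
contact_force: [0.4, -0.2, -1.2]
grip_width: 0.0675
finger_force: 20.0
```

>>> {"fn": "move_arm", "kwargs": {
  "offset": [
    [0,0,0],
    [0,0,2],
    [0,0,4.5],
    [0,0,7],
    [0,0,7]
  ],
  "rot": [
    [0,0,0],
    [0,0,0],
    [0,0,0],
    [0,0,0],
    [0,0,0]
  ],
  "grip": [6,6,6,6,6]
}}

```text
t: 7.4
position: [0.5685, -0.0062, 0.0574]
orientation: [0.999, -0.047, -0.002, 0.001]
contact_force: [0.0, -0.8, -0.4]
grip_width: 0.0678
finger_force: 20.0
```

Run:
```python
from h import *
d=imaging.snapshot("side");d=imaging.snapshot("side")
plan((.5713,-.0042,.0285,-95.2))
cv2.imwrite("pics/s3.png",cv2.resize(d["frame"][130:290,120:360,::-1],None,fx=3,fy=3))
```

```text
t 7.5 pos [ 0.5706 -0.0057  0.06  ] yaw -95.3 F [ 0.1  0.1 -1. ] grip 0.0677 20.0 q [-0.62  0.44  0.68  1.82 -0.33  0.99 -1.47]
[ 0.06 -0.16  3.15] [ 0.   0.  -0.1]
```

View pics/s3.png

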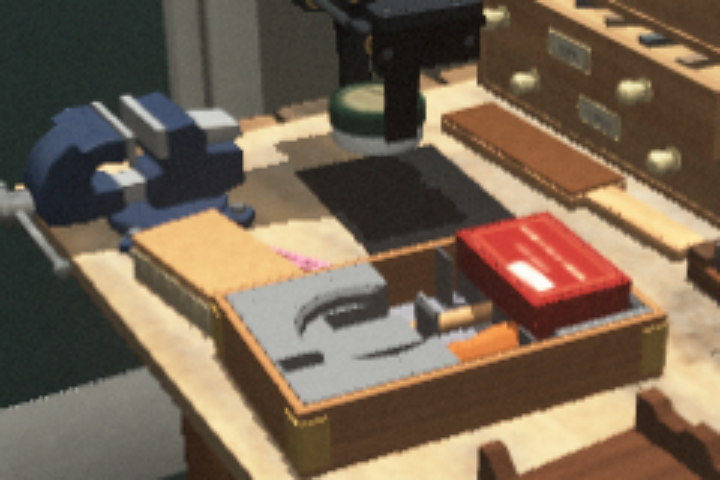

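The tin is held level above the far-left part of the mat. Lower, release, lift.

>>> {"fn": "move_arm", "kwargs": {
  "offset": [
    [0,0,1.5],
    [0,0,2.5],
    [0,0,3],
    [0,0,3.2],
    [0,0,3.2]
  ],
  "rot": [
    [0,0,0],
    [0,0,0],
    [0,0,0],
    [0,0,0],
    [0,0,0]
  ],
  "grip": [6,6,6,6,6]
}}

```text
t: 8.12
position: [0.5712, -0.0044, 0.0282]
orientation: [0.999, -0.046, 0.0, -0.0]
contact_force: [-0.2, -0.7, -1.2]
grip_width: 0.0677
finger_force: 20.0
```

Run:
```python
from h import *
imaging.snapshot("side");imaging.snapshot("side");plan()
```

```text
t 8.22 pos [ 0.5712 -0.0044  0.0282] yaw -95.2 F [ 0.5  0.7 -1.7] grip 0.0678 20.0 q [-0.6   0.49  0.65  1.84 -0.36  0.93 -1.45]
```

>>> {"fn": "move_arm", "kwargs": {
  "offset": [
    [0,0,0.1],
    [0,0,0.15],
    [0,0,0.15],
    [0,0,0.15],
    [0,0,0.15]
  ],
  "rot": [
    [0,0,0],
    [0,0,0],
    [0,0,0],
    [0,0,0],
    [0,0,0]
  ],
  "grip": [6,6,8.7,8.7,8.7]
}}

```text
t: 8.85
position: [0.571, -0.0044, 0.0264]
orientation: [0.999, -0.046, 0.0, -0.0]
contact_force: [-0.0, -1.1, -0.4]
grip_width: 0.085
finger_force: 0.0
```

Run:
```python
from h import *
plan((.5712,-.0044,.14,-95.2),(.56,-.15,.14,-45.2),(.5438,-.2487,.12,-5.2),(.5438,-.2487,.056,-5.2))
```

```text
t 8.85 pos [ 0.571  -0.0044  0.0264] yaw -95.2 F [-0.  -1.1 -0.4] grip 0.085 0.0 q [-0.6   0.49  0.65  1.84 -0.37  0.93 -1.45]
[  0.02   0.   -11.36] [-0. -0. -0.]
[ 0.2 14.6  0. ] [  0.   0. -50.]
[-8.1   5.86  2.  ] [  0.   0. -40.]
[0.  0.  6.4] [0. 0. 0.]
```

>>> {"fn": "move_arm", "kwargs": {
  "offset": [
    [0,0,-1.5],
    [0,0,-4],
    [0,0,-8],
    [0,0,-11.4],
    [0,0,-11.4]
  ],
  "rot": [
    [0,0,0],
    [0,0,0],
    [0,0,0],
    [0,0,0],
    [0,0,0]
  ],
  "grip": [8.7,8.7,8.7,8.7,8.7]
}}

```text
t: 9.48
position: [0.5727, -0.0046, 0.144]
orientation: [0.999, -0.046, 0.003, -0.001]
contact_force: [-0.7, -0.1, 0.1]
grip_width: 0.0869
finger_force: 0.0
```

>>> {"fn": "move_arm", "kwargs": {
  "offset": [
    [0.2,3,0],
    [0.2,6,0],
    [0.2,9,0],
    [0.2,12,0],
    [0.2,14.6,0]
  ],
  "rot": [
    [0,0,-10],
    [0,0,-20],
    [0,0,-30],
    [0,0,-40],
    [0,0,-50]
  ],
  "grip": [8.7,8.7,8.7,8.7,8.7]
}}

```text
t: 10.1
position: [0.5591, -0.1512, 0.1402]
orientation: [0.924, 0.383, -0.0, -0.0]
contact_force: [0.2, -0.6, 0.4]
grip_width: 0.0869
finger_force: 0.0
```

>>> {"fn": "move_arm", "kwargs": {
  "offset": [
    [-2,1.5,0],
    [-4,3,0],
    [-6,4.4,1],
    [-8.1,5.9,2],
    [-8.1,5.9,2]
  ],
  "rot": [
    [0,0,-10],
    [0,0,-20],
    [0,0,-30],
    [0,0,-40],
    [0,0,-40]
  ],
  "grip": [8.7,8.7,8.7,8.7,8.7]
}}

```text
t: 10.72
position: [0.542, -0.2511, 0.1195]
orientation: [0.74, 0.673, -0.001, -0.001]
contact_force: [0.1, 0.2, 0.5]
grip_width: 0.087
finger_force: 0.0
```

Run:
```python
from h import *
for i in range(5): d=imaging.snapshot("top")
plan((.5438,-.2487,.0565,-5.2))
```

```text
t 10.97 pos [ 0.5443 -0.2477  0.1207] yaw -5.2 F [-0.8  0.2 -0.3] grip 0.0873 0.0 q [-0.08  0.39  0.53  1.7  -0.22  1.11  0.43]
[-0.1  -0.04  6.42] [ 0. -0. -0.]
```

>>> {"fn": "move_arm", "kwargs": {
  "offset": [
    [-0.1,0,2],
    [-0.1,0,4],
    [-0.1,0,5.5],
    [-0.1,0,6.4],
    [-0.1,0,6.4]
  ],
  "rot": [
    [0,0,0],
    [0,0,0],
    [0,0,0],
    [0,0,0],
    [0,0,0]
  ],
  "grip": [8.7,8.7,8.7,8.7,8.7]
}}

```text
t: 11.6
position: [0.5432, -0.2499, 0.0557]
orientation: [0.739, 0.674, -0.0, -0.001]
contact_force: [-0.0, -0.2, -0.1]
grip_width: 0.0869
finger_force: 0.0
```

>>> {"fn": "move_arm", "kwargs": {
  "offset": [
    [0,0,0],
    [0,0,0],
    [0,0,0],
    [0,0,0],
    [0,0,0]
  ],
  "rot": [
    [0,0,0],
    [0,0,0],
    [0,0,0],
    [0,0,0],
    [0,0,0]
  ],
  "grip": [8.7,6,6,6,6],
  "squeeze": 20
}}

```text
t: 12.22
position: [0.5437, -0.2499, 0.0567]
orientation: [0.739, 0.674, 0.0, 0.0]
contact_force: [-0.4, 0.1, 2.0]
grip_width: 0.0645
finger_force: 20.0
```

Run:
```python
from h import *
plan((.5438,-.2487,.13,-5.2),(.5627,-.0988,.13,-5.2),(.5627,-.0988,.04,-5.2))
```

```text
t 12.22 pos [ 0.5437 -0.2499  0.0567] yaw -5.2 F [-0.4  0.1  2. ] grip 0.0645 20.0 q [-0.05  0.47  0.5   1.74 -0.26  1.    0.46]
[ 0.12  0.   -7.33] [ 0. -0. -0.]
[15.1   0.52  0.  ] [0. 0. 0.]
[0. 0. 9.] [0. 0. 0.]
```

>>> {"fn": "move_arm", "kwargs": {
  "offset": [
    [0,0,-1.5],
    [0,0,-3.5],
    [0,0,-5.5],
    [0,0,-7.3],
    [0,0,-7.3]
  ],
  "rot": [
    [0,0,0],
    [0,0,0],
    [0,0,0],
    [0,0,0],
    [0,0,0]
  ],
  "grip": [6,6,6,6,6]
}}

```text
t: 12.85
position: [0.5446, -0.2503, 0.1315]
orientation: [0.739, 0.674, 0.001, 0.001]
contact_force: [-0.2, 0.4, -1.2]
grip_width: 0.0639
finger_force: 20.0
```

>>> {"fn": "move_arm", "kwargs": {
  "offset": [
    [2.5,0.1,0],
    [6,0.2,0],
    [10,0.3,0],
    [13.5,0.4,0],
    [15.1,0.5,0]
  ],
  "rot": [
    [0,0,0],
    [0,0,0],
    [0,0,0],
    [0,0,0],
    [0,0,0]
  ],
  "grip": [6,6,6,6,6]
}}

```text
t: 13.48
position: [0.5623, -0.0977, 0.1289]
orientation: [0.738, 0.675, -0.0, -0.001]
contact_force: [0.1, -0.4, -1.2]
grip_width: 0.0642
finger_force: 20.0
```

>>> {"fn": "move_arm", "kwargs": {
  "offset": [
    [0,0,0],
    [0,0,2.5],
    [0,0,5.5],
    [0,0,8.5],
    [0,0,9]
  ],
  "rot": [
    [0,0,0],
    [0,0,0],
    [0,0,0],
    [0,0,0],
    [0,0,0]
  ],
  "grip": [6,6,6,6,6]
}}

```text
t: 14.1
position: [0.5606, -0.102, 0.0378]
orientation: [0.739, 0.673, -0.002, -0.001]
contact_force: [0.1, -0.6, -1.1]
grip_width: 0.0641
finger_force: 20.0
```

Run:
```python
from h import *
for i in range(4): d=imaging.snapshot("side")
plan((.5627,-.0988,.028,-5.2))
cv2.imwrite("pics/s4.png",cv2.resize(d["frame"][130:290,120:360,::-1],None,fx=3,fy=3))
```

```text
t 14.3 pos [ 0.5631 -0.1009  0.0407] yaw -5.3 F [-0.1  0.  -1.2] grip 0.0643 20.0 q [-0.27  0.43  0.45  1.82 -0.22  0.94  0.18]
[ 0.2  -0.06  1.27] [ 0.1  0.  -0.1]
```

View pics/s4.png

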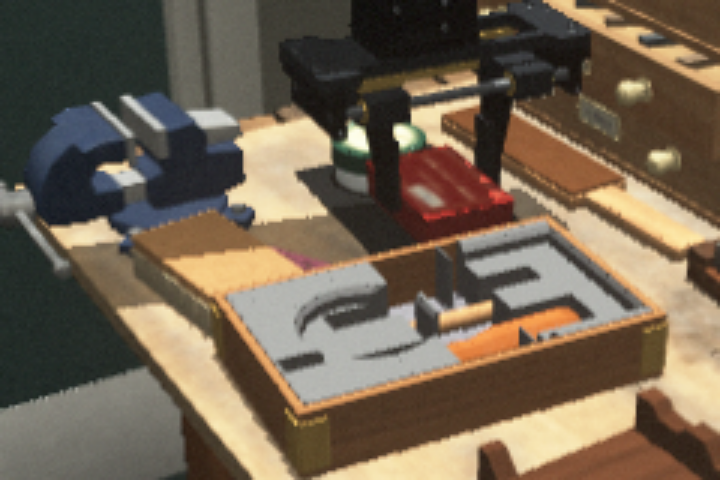

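The red tin is level just above the mat, beside the round tin, and both tools are still in the grooves.

>>> {"fn": "move_arm", "kwargs": {
  "offset": [
    [0,0,0.6],
    [0,0,1],
    [0,0,1.3],
    [0,0,1.4],
    [0,0,1.4]
  ],
  "rot": [
    [0,0,0],
    [0,0,0],
    [0,0,0],
    [0,0,0],
    [0,0,0]
  ],
  "grip": [6,6,6,6,6]
}}

```text
t: 14.92
position: [0.5625, -0.1, 0.0275]
orientation: [0.739, 0.674, 0.0, -0.0]
contact_force: [-10.5, 1.6, 25.0]
grip_width: 0.0642
finger_force: 20.0
```

>>> {"fn": "move_arm", "kwargs": {
  "offset": [
    [0,0,0],
    [0,0,0],
    [0,0,0],
    [0,0,0],
    [0,0,0]
  ],
  "rot": [
    [0,0,0],
    [0,0,0],
    [0,0,0],
    [0,0,0],
    [0,0,0]
  ],
  "grip": [6,8.7,8.7,8.7,8.7]
}}

```text
t: 15.55
position: [0.5623, -0.1, 0.0253]
orientation: [0.739, 0.674, -0.0, -0.0]
contact_force: [-0.5, 0.8, -0.0]
grip_width: 0.086
finger_force: 0.0
```

Run:
```python
from h import *
# screwdriver: tray centre, trough centre at tray x=13,y=-24
a=np.radians(-5.3);R=np.array([[np.cos(a),-np.sin(a)],[np.sin(a),np.cos(a)]])
C=np.array([.433,-.239])+R@[.044,0];C2=np.array([.5438,-.2490])-R@[.068,0];print("tray C",C,C2);C=(C+C2)/2
s=C+R@[.013,-.024];w=C+R@[.013,.024];print("sd",s,"dowel",w)
plan((.5627,-.1,.14,-5.2),(.53,-.2,.14,-50),(*s,.12,-95.2))
```

```text
tray C [ 0.47681189 -0.24306431] [ 0.47609072 -0.2427188 ]
sd [ 0.48717883 -0.26798976] dowel [ 0.49161262 -0.22019498]
t 15.55 pos [ 0.5623 -0.1     0.0253] yaw -5.2 F [-0.5  0.8 -0. ] grip 0.086 0.0 q [-0.27  0.45  0.44  1.83 -0.24  0.91  0.19]
[  0.     0.04 -11.47] [-0.  0. -0.]
[-10.26  -2.35   0.  ] [ 0.   0.  44.8]
[-7.65  2.46  2.  ] [ 0.   0.  45.2]
```

>>> {"fn": "move_arm", "kwargs": {
  "offset": [
    [0,0,-1.5],
    [0,0,-4],
    [0,0,-8],
    [0,0,-11.5],
    [0,0,-11.5]
  ],
  "rot": [
    [0,0,0],
    [0,0,0],
    [0,0,0],
    [0,0,0],
    [0,0,0]
  ],
  "grip": [8.7,8.7,8.7,8.7,8.7]
}}

```text
t: 16.18
position: [0.5642, -0.1005, 0.1444]
orientation: [0.739, 0.674, 0.002, 0.002]
contact_force: [-0.4, 0.4, -0.0]
grip_width: 0.0867
finger_force: 0.0
```

>>> {"fn": "move_arm", "kwargs": {
  "offset": [
    [-2.5,-0.6,0],
    [-5,-1.2,0],
    [-7.5,-1.8,0],
    [-10.3,-2.4,0],
    [-10.3,-2.4,0]
  ],
  "rot": [
    [0,0,10],
    [0,0,20],
    [0,0,30],
    [0,0,40],
    [0,0,44.8]
  ],
  "grip": [8.7,8.7,8.7,8.7,8.7]
}}

```text
t: 16.8
position: [0.5277, -0.2031, 0.1406]
orientation: [0.941, 0.338, -0.0, 0.0]
contact_force: [0.5, 0.3, 0.1]
grip_width: 0.087
finger_force: 0.0
```

>>> {"fn": "move_arm", "kwargs": {
  "offset": [
    [-2,0.7,0.5],
    [-4,1.4,1],
    [-6,2,1.5],
    [-7.6,2.5,2],
    [-7.6,2.5,2]
  ],
  "rot": [
    [0,0,10],
    [0,0,20],
    [0,0,30],
    [0,0,40],
    [0,0,45.2]
  ],
  "grip": [6,4,3.6,3.6,3.6]
}}

```text
t: 17.42
position: [0.4855, -0.2696, 0.1201]
orientation: [0.999, -0.049, -0.001, 0.0]
contact_force: [0.2, 1.4, -0.0]
grip_width: 0.0444
finger_force: 0.0
```

Run:
```python
from h import *
for i in range(6): d=imaging.snapshot("top")
f=np.ascontiguousarray(d["frame"][:,:,::-1]);hsv=cv2.cvtColor(f,cv2.COLOR_BGR2HSV);H,S,V=[hsv[:,:,i].astype(int) for i in range(3)]
for (m,z,n) in((((H<6)|(H>174))&(S>170)&(V>80),.028,"red"),((H>40)&(H<90)&(S>70),.034,"green")):
    M=np.zeros(m.shape,np.uint8);M[140:235,100:225]=m[140:235,100:225];M=cv2.morphologyEx(M,cv2.MORPH_CLOSE,np.ones((7,7)));cs,_=cv2.findContours(M,0,2);k=max(cs,key=cv2.contourArea);r=cv2.minAreaRect(k);print(n,r,plane(d,[r[0]],z).round(4))
plan((.4872,-.268,.06,-95.2))
cv2.imwrite("pics/t5.png",cv2.resize(f[130:310,90:330],None,fx=3,fy=3))
d=imaging.snapshot("wrist");cv2.imwrite("pics/w5.png",d["frame"][:,:,::-1])
```

```text
red ((182.46192932128906, 186.5330047607422), (56.712650299072266, 36.76347732543945), 4.085616588592529) [[ 0.5606 -0.0991  0.028 ]]
green ((129.6000213623047, 183.8000030517578), (38.460365295410156, 39.35479736328125), 26.56505012512207) [[ 0.567  -0.0073  0.034 ]]
t 17.73 pos [ 0.487  -0.2681  0.1205] yaw -95.1 F [ 1.3 -0.8  1. ] grip 0.0367 0.0 q [-0.27  0.35  0.83  1.82 -0.29  1.1  -1.  ]
[ 0.02 -0.01  6.05] [-0.   0.   0.1]
```

View pics/w5.png

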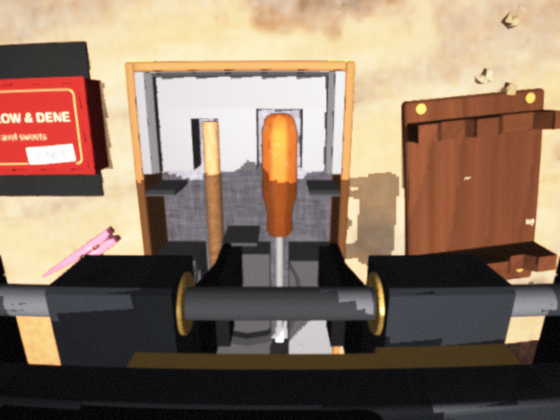

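Wrist view: handle runs rows 112–237 at column 280, centred between the jaws (237–335), and the trough is rows ~175–240. Check the projected grasp point (expect row ~205).

Run:
```python
from h import *
d=imaging.snapshot("wrist")
print(proj(d,[[.487,-.268,.029],[.487,-.268,.005]]).round(0), plane(d,[[282,237],[280,113]],.017).round(4), plane(d,[[212,122],[212,240]],.012).round(4),plane(d,[[420,108],[531,97]],.008).round(4))
```

```text
[[281. 217.]
 [281. 207.]] [[ 0.4673 -0.2673  0.017 ]
 [ 0.5561 -0.2738  0.017 ]] [[ 0.5542 -0.2263  0.012 ]
 [ 0.4677 -0.2142  0.012 ]] [[ 0.5511 -0.372   0.008 ]
 [ 0.5531 -0.4535  0.008 ]]
```

>>> {"fn": "move_arm", "kwargs": {
  "offset": [
    [0,0,3],
    [0,0,5.5],
    [0,0,7.5],
    [0,0,9],
    [0,0,10.1]
  ],
  "rot": [
    [0,0,0],
    [0,0,0],
    [0,0,0],
    [0,0,0],
    [0,0,0]
  ],
  "grip": [3.6,3.6,3.6,3.6,3.6]
}}

```text
t: 18.45
position: [0.487, -0.2684, 0.0189]
orientation: [0.999, -0.045, -0.0, -0.0]
contact_force: [0.4, -0.9, 0.1]
grip_width: 0.0358
finger_force: 0.0
```

>>> {"fn": "move_arm", "kwargs": {
  "offset": [
    [0,0,0],
    [0,0,0],
    [0,0,0.05],
    [0,0,0.05],
    [0,0,0.05]
  ],
  "rot": [
    [0,0,0],
    [0,0,0],
    [0,0,0],
    [0,0,0],
    [0,0,0]
  ],
  "grip": [3.6,3.6,1.5,1.5,1.5],
  "squeeze": 30
}}

```text
t: 19.08
position: [0.4872, -0.2684, 0.0193]
orientation: [0.999, -0.046, 0.0, -0.0]
contact_force: [-0.3, 0.8, 1.9]
grip_width: 0.023
finger_force: 30.0
```

Run:
```python
from h import *
imaging.snapshot("top")
plan()
```

```text
t 19.12 pos [ 0.4872 -0.2684  0.0193] yaw -95.2 F [-0.3  1.1  3. ] grip 0.0222 30.0 q [-0.18  0.5   0.74  1.89 -0.42  0.91 -0.9 ]
```

Run:
```python
from h import *
plan((.4872,-.2684,.11,-95.2),(.5058,-.4381,.11,-88.2),(.5058,-.4381,.05,-88.2))
```

```text
t 19.12 pos [ 0.4872 -0.2684  0.0193] yaw -95.2 F [-0.3  1.1  3. ] grip 0.0222 30.0 q [-0.18  0.5   0.74  1.89 -0.42  0.91 -0.9 ]
[ 0.01  0.   -9.07] [-0. -0. -0.]
[ 3.39 16.73  0.  ] [ 0.  0. -7.]
[0. 0. 6.] [0. 0. 0.]
```

>>> {"fn": "move_arm", "kwargs": {
  "offset": [
    [0,0,-1],
    [0,0,-3],
    [0,0,-5],
    [0,0,-7.5],
    [0,0,-9]
  ],
  "rot": [
    [0,0,0],
    [0,0,0],
    [0,0,0],
    [0,0,0],
    [0,0,0]
  ],
  "grip": [1.5,1.5,1.5,1.5,1.5]
}}

```text
t: 19.75
position: [0.4875, -0.2687, 0.1112]
orientation: [0.999, -0.046, 0.001, 0.0]
contact_force: [0.3, -0.6, -1.0]
grip_width: 0.0229
finger_force: 30.0
```

Run:
```python
from h import *
for i in range(4): d=imaging.snapshot("wrist")
cv2.imwrite("pics/w6.png",d["frame"][:,:,::-1])
plan((.5058,-.4381,.11,-88.2),(.5058,-.4381,.05,-88.2))
```

```text
t 19.95 pos [ 0.4869 -0.2681  0.1089] yaw -95.2 F [-0.   0.1 -2. ] grip 0.0223 30.0 q [-0.26  0.37  0.82  1.83 -0.31  1.08 -0.99]
[ 3.42 16.75 -0.11] [-0. -0. -7.]
[0. 0. 6.] [0. 0. 0.]
```

>>> {"fn": "move_arm", "kwargs": {
  "offset": [
    [0.6,3,0],
    [1.4,7,0],
    [2.3,11,0],
    [3,14.7,0],
    [3.4,16.7,0]
  ],
  "rot": [
    [0,0,-2],
    [0,0,-4],
    [0,0,-6],
    [0,0,-7],
    [0,0,-7]
  ],
  "grip": [1.5,1.5,1.5,1.5,1.5]
}}

```text
t: 20.58
position: [0.5043, -0.4397, 0.1074]
orientation: [1.0, 0.015, -0.001, -0.0]
contact_force: [0.1, 0.6, -1.1]
grip_width: 0.0229
finger_force: 30.0
```

>>> {"fn": "move_arm", "kwargs": {
  "offset": [
    [0,0,0],
    [0,0,2],
    [0,0,4],
    [0,0,5.5],
    [0,0,5.5]
  ],
  "rot": [
    [0,0,0],
    [0,0,0],
    [0,0,0],
    [0,0,0],
    [0,0,0]
  ],
  "grip": [1.5,1.5,1.5,1.5,1.5]
}}

```text
t: 21.2
position: [0.505, -0.4366, 0.0521]
orientation: [1.0, 0.016, -0.001, -0.001]
contact_force: [-0.2, 0.0, -0.6]
grip_width: 0.0226
finger_force: 30.0
```

Run:
```python
from h import *
for i in range(4): d=imaging.snapshot("side")
plan((.5058,-.4381,.0345,-88.2))
t=imaging.snapshot("top")["frame"][170:290,310:410,::-1]
a=cv2.resize(d["frame"][210:345,240:400,::-1],(474,400),interpolation=cv2.INTER_CUBIC);b=cv2.resize(t,(320,384),interpolation=cv2.INTER_CUBIC);b=cv2.copyMakeBorder(b,0,16,0,0,0)
cv2.imwrite("pics/s6.png",np.hstack([a,b]))
```

```text
t 21.4 pos [ 0.5059 -0.4381  0.0548] yaw -88.2 F [-0.3  0.4 -1. ] grip 0.0226 30.0 q [ 0.14  0.67  0.72  1.55 -0.48  1.1  -0.57]
[-0.01 -0.01  2.03] [ 0.  -0.1 -0. ]
```

View pics/s6.png

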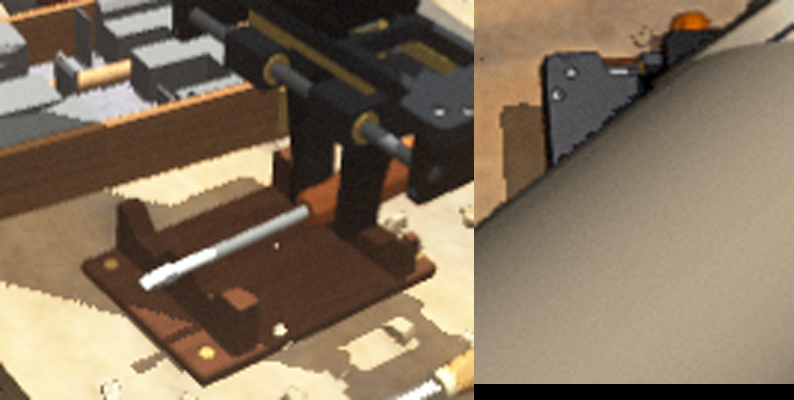

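Side view shows the driver level above the rest, with its shaft over the narrow notch. The tip is at about pixel (288.9,305.5). I'll check the alignment within this view.

Run:
```python
from h import *
s=imaging.snapshot("side");p=robot.get_state()["position"];u=np.array([np.cos(np.radians(1.8)),np.sin(np.radians(1.8)),0])
g=np.array([p[0],p[1],p[2]-.0193+.017])
tip=g-u*.113;e=proj(s,tip)[0];print("tip exp",e)
n=g-u*.063-[0,0,.0203];h=g+u*.039-[0,0,.0203]
off=np.array([288.9,305.5])-e;print("off",off)
for q in(n-[0,0,.0035],h-[0,0,.012]): print("c2 px",((proj(s,q)[0]+off-[250,230])*5+2).round())
```

```text
tip exp [288.82797879 302.75973121]
off [0.07202121 2.74026879]
c2 px [340. 384.]
c2 px [603. 288.]
```

>>> {"fn": "move_arm", "kwargs": {
  "offset": [
    [0,0,0.6],
    [0,0,1.2],
    [0,0,1.6],
    [0,0,1.8],
    [0,0,1.9]
  ],
  "rot": [
    [0,0,0],
    [0,0,0],
    [0,0,0],
    [0,0,0],
    [0,0,0]
  ],
  "grip": [1.5,1.5,1.5,1.5,1.5]
}}

```text
t: 22.12
position: [0.5055, -0.4377, 0.0349]
orientation: [1.0, 0.015, -0.0, -0.0]
contact_force: [-0.2, 0.8, 0.5]
grip_width: 0.0223
finger_force: 30.0
```

Run:
```python
from h import *
for i in range(3): d=imaging.snapshot("side")
plan((.5058,-.4381,.0345,-88.2)); print(robot.get_state()["wrist_torque"])
cv2.imwrite("pics/s7.png",cv2.resize(d["frame"][240:335,260:390,::-1],None,fx=6,fy=6,interpolation=cv2.INTER_CUBIC))
```

```text
t 22.27 pos [ 0.5056 -0.4379  0.0351] yaw -88.2 F [-0.7  0.7 -0.5] grip 0.0227 30.0 q [ 0.15  0.7   0.7   1.56 -0.49  1.07 -0.56]
[0.02 0.02 0.06] [ 0. -0. -0.]
[-2.11884787e-04  2.90572614e-01  6.64033313e-03]
```

View pics/s7.png

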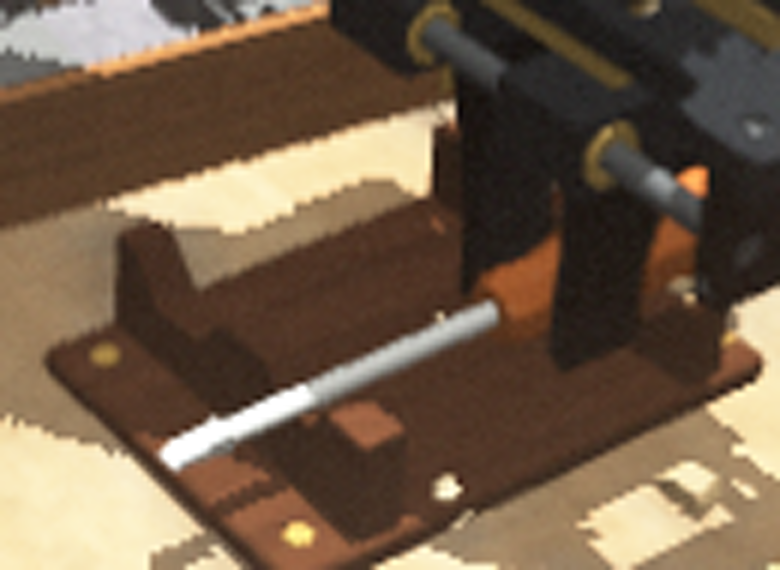

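The shaft lies in the narrow notch and the handle is down in the wide one. Nudge down 1 mm, release, lift, and go to the dowel.

>>> {"fn": "move_arm", "kwargs": {
  "offset": [
    [0,0,0.1],
    [0,0,0.1],
    [0,0,0.1],
    [0,0,0.1],
    [0,0,0.1]
  ],
  "rot": [
    [0,0,0],
    [0,0,0],
    [0,0,0],
    [0,0,0],
    [0,0,0]
  ],
  "grip": [1.5,3.8,3.8,3.8,3.8]
}}

```text
t: 22.9
position: [0.5056, -0.4378, 0.0339]
orientation: [1.0, 0.015, -0.0, -0.0]
contact_force: [0.7, -0.1, 0.3]
grip_width: 0.0375
finger_force: 0.0
```

Run:
```python
from h import *
plan((.5056,-.4379,.13,-88.2),(.4912,-.2198,.13,-95.2),(.4912,-.2198,.0185,-95.2))
```

```text
t 22.9 pos [ 0.5056 -0.4378  0.0339] yaw -88.2 F [ 0.7 -0.1  0.3] grip 0.0375 0.0 q [ 0.15  0.7   0.7   1.56 -0.49  1.07 -0.56]
[ 0.    0.01 -9.61] [-0.  0. -0.]
[ -0.75 -21.84   0.  ] [0. 0. 7.]
[ 0.    0.   11.15] [0. 0. 0.]
```

>>> {"fn": "move_arm", "kwargs": {
  "offset": [
    [0,0,-1.5],
    [0,0,-4],
    [0,0,-7],
    [0,0,-9.6],
    [0,0,-9.6]
  ],
  "rot": [
    [0,0,0],
    [0,0,0],
    [0,0,0],
    [0,0,0],
    [0,0,0]
  ],
  "grip": [3.8,3.8,3.8,3.8,3.8]
}}

```text
t: 23.52
position: [0.5064, -0.4389, 0.1333]
orientation: [1.0, 0.015, 0.002, 0.001]
contact_force: [0.7, -0.4, -0.7]
grip_width: 0.0379
finger_force: 0.0
```

>>> {"fn": "move_arm", "kwargs": {
  "offset": [
    [-0.2,-5,0],
    [-0.4,-11,0],
    [-0.6,-17,0],
    [-0.7,-21.8,0],
    [-0.7,-21.8,0]
  ],
  "rot": [
    [0,0,2],
    [0,0,4],
    [0,0,7],
    [0,0,7],
    [0,0,7]
  ],
  "grip": [3,3,3,3,3]
}}

```text
t: 24.15
position: [0.4923, -0.2154, 0.1297]
orientation: [0.999, -0.042, -0.0, -0.001]
contact_force: [0.5, -1.0, 0.2]
grip_width: 0.0301
finger_force: 0.0
```

Run:
```python
from h import *
for i in range(6): d=imaging.snapshot("wrist")
f=np.ascontiguousarray(d["frame"][:,:,::-1]);hsv=cv2.cvtColor(f,cv2.COLOR_BGR2HSV);H,S,V=[hsv[:,:,i].astype(int) for i in range(3)]
plan((.4912,-.2198,.06,-95.2),(.4912,-.2198,.0175,-95.2))
# dowel axis at image: wood coloured near projected line
e=proj(d,[[.4912+.03,-.2226,.017],[.4912,-.2198,.017]]);print(e)
for r in (int(e[0,1])-15,int(e[0,1]),int(e[0,1])+15):
    c=int(e[0,0]);m=[x for x in range(c-45,c+45) if H[r,x] in range(5,25) and S[r,x]>80 and V[r,x]>60];print(r,m[:1],m[-1:],len(m),plane(d,[[np.mean(m),r]],.013).round(4))
# screwdriver on the rest from side/top
t=imaging.snapshot("top");h=cv2.cvtColor(np.ascontiguousarray(t["frame"][:,:,::-1]),cv2.COLOR_BGR2HSV);m=((h[:,:,0]>5)&(h[:,:,0]<16)&(h[:,:,1]>215)&(h[:,:,2]>130)).astype(np.uint8);m[:,:330]=0;m[:,395:]=0;m[:180]=0;m[275:]=0
cs,_=cv2.findContours(m,0,2);k=max(cs,key=cv2.contourArea);r=cv2.minAreaRect(k);W=plane(t,[*cv2.boxPoints(r),r[0]],.032);print(r,W.round(4).tolist())
s=imaging.snapshot("side");cv2.imwrite("pics/s8.png",np.hstack([cv2.resize(s["frame"][235:335,255:395,::-1],(400,286)),cv2.resize(t["frame"][180:275,330:395,::-1],(196,286))]))
```

```text
t 24.45 pos [ 0.4914 -0.2216  0.13  ] yaw -95.4 F [-0.1 -1.  -0.3] grip 0.03 0.0 q [-0.39  0.3   0.85  1.85 -0.25  1.1  -1.11]
[-0.04 -0.18  7.  ] [ 0.   0.  -0.2]
[0.   0.   4.25] [0. 0. 0.]
[[278.17757054 168.4350384 ]
 [278.26092259 208.25789125]]
153 [270] [284] 14 [[ 0.5319 -0.2228  0.013 ]]
168 [270] [284] 13 [[ 0.5209 -0.2216  0.013 ]]
183 [270] [284] 15 [[ 0.5096 -0.2206  0.013 ]]
((376.54119873046875, 201.53529357910156), (43.486915588378906, 11.734564781188965), 85.60128784179688) [[0.5634, -0.4268, 0.032], [0.5645, -0.4479, 0.032], [0.4877, -0.4502, 0.032], [0.4867, -0.4293, 0.032], [0.5254, -0.4385, 0.032]]
```

View pics/s8.png

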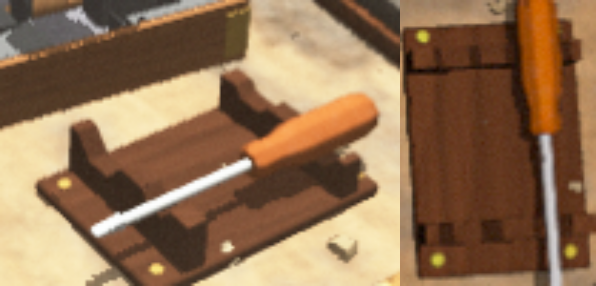

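The screwdriver sits properly in its notches. Now the dowel.

>>> {"fn": "move_arm", "kwargs": {
  "offset": [
    [0,-0.26,3],
    [0,-0.26,6],
    [0,-0.26,8.5],
    [0,-0.26,10],
    [0,-0.26,11.2]
  ],
  "rot": [
    [0,0,0],
    [0,0,0],
    [0,0,0],
    [0,0,0],
    [0,0,0]
  ],
  "grip": [3,3,3,3,3]
}}

```text
t: 25.18
position: [0.4921, -0.2179, 0.0175]
orientation: [0.999, -0.046, -0.0, 0.0]
contact_force: [0.5, 0.6, 0.8]
grip_width: 0.03
finger_force: 0.0
```

>>> {"fn": "move_arm", "kwargs": {
  "offset": [
    [0,0,0],
    [0,0,0],
    [0,0,0],
    [0,0,0],
    [0,0,0]
  ],
  "rot": [
    [0,0,0],
    [0,0,0],
    [0,0,0],
    [0,0,0],
    [0,0,0]
  ],
  "grip": [3,3,0.6,0.6,0.6],
  "squeeze": 12
}}

```text
t: 25.8
position: [0.4922, -0.2175, 0.0182]
orientation: [0.999, -0.046, 0.0, -0.0]
contact_force: [0.4, 0.9, 1.8]
grip_width: 0.0121
finger_force: 12.0
```

Run:
```python
from h import *
imaging.snapshot("top")
a=np.radians(1.8);u=np.array([np.cos(a),np.sin(a)]);v=np.array([-u[1],u[0]])
T=np.array([.482,-.4140])+.014*u+.024*v
print(T);p=robot.get_state()["position"]
plan((p[0],p[1],.11,-95.4),(*T,.11,-88.2),(*T,.055,-88.2))
```

```text
[ 0.49523923 -0.38957209]
t 25.85 pos [ 0.4922 -0.2174  0.0182] yaw -95.2 F [-0.6 -0.   3. ] grip 0.0117 12.0 q [-0.3   0.47  0.75  1.94 -0.41  0.89 -1.  ]
[ 0.   -0.   -9.18] [-0.  -0.   0.2]
[ 1.93 17.11  0.  ] [ 0.   0.  -7.2]
[0.  0.  5.5] [0. 0. 0.]
```

>>> {"fn": "move_arm", "kwargs": {
  "offset": [
    [0,0,-1],
    [0,0,-3],
    [0,0,-5],
    [0,0,-7.5],
    [0,0,-9.2]
  ],
  "rot": [
    [0,0,0],
    [0,0,0],
    [0,0,0],
    [0,0,0],
    [0,0,0]
  ],
  "grip": [0.6,0.6,0.6,0.6,0.6]
}}

```text
t: 26.48
position: [0.4926, -0.2178, 0.1122]
orientation: [0.999, -0.046, 0.001, -0.0]
contact_force: [-0.2, -0.3, -0.8]
grip_width: 0.0119
finger_force: 12.0
```

>>> {"fn": "move_arm", "kwargs": {
  "offset": [
    [0.3,3,0],
    [0.8,7,0],
    [1.3,11.5,0],
    [1.7,15.5,0],
    [2,17.15,0]
  ],
  "rot": [
    [0,0,-2],
    [0,0,-4],
    [0,0,-6],
    [0,0,-7],
    [0,0,-7]
  ],
  "grip": [0.6,0.6,0.6,0.6,0.6]
}}

```text
t: 27.1
position: [0.4954, -0.3926, 0.1107]
orientation: [1.0, 0.014, -0.0, 0.001]
contact_force: [-1.1, 0.0, 1.0]
grip_width: 0.0116
finger_force: 12.0
```

>>> {"fn": "move_arm", "kwargs": {
  "offset": [
    [0,0,0],
    [0,0,2],
    [0,0,4],
    [0,0,5],
    [0,0,5]
  ],
  "rot": [
    [0,0,0],
    [0,0,0],
    [0,0,0],
    [0,0,0],
    [0,0,0]
  ],
  "grip": [0.6,0.6,0.6,0.6,0.6]
}}

```text
t: 27.72
position: [0.4959, -0.3894, 0.0588]
orientation: [1.0, 0.016, -0.001, -0.001]
contact_force: [-0.3, -0.2, 0.5]
grip_width: 0.0116
finger_force: 12.0
```

Run:
```python
from h import *
for i in range(5): d=imaging.snapshot("side")
plan((.4958,-.390,.0372,-88.2))
```

```text
t 27.98 pos [ 0.4966 -0.3904  0.0606] yaw -88.2 F [ 0.3 -0.3  0.5] grip 0.0121 12.0 q [ 0.03  0.6   0.75  1.66 -0.46  1.07 -0.61]
[-0.08 -0.04  2.34] [ 0.  -0.1 -0. ]
```

>>> {"fn": "move_arm", "kwargs": {
  "offset": [
    [-0.05,0,0.7],
    [-0.05,0,1.4],
    [-0.05,0,1.9],
    [-0.05,0,2.2],
    [-0.05,0,2.35]
  ],
  "rot": [
    [0,0,0],
    [0,0,0],
    [0,0,0],
    [0,0,0],
    [0,0,0]
  ],
  "grip": [0.6,0.6,0.6,0.6,0.6]
}}

```text
t: 28.6
position: [0.4957, -0.3901, 0.0371]
orientation: [1.0, 0.015, -0.0, -0.0]
contact_force: [-4.2, 3.3, 14.7]
grip_width: 0.0116
finger_force: 12.0
```

Run:
```python
from h import *
for i in range(4): d=imaging.snapshot("side")
plan()
cv2.imwrite("pics/s9.png",cv2.resize(d["frame"][225:335,255:395,::-1],None,fx=5,fy=5,interpolation=cv2.INTER_CUBIC))
```

```text
t 28.8 pos [ 0.4957 -0.3902  0.0372] yaw -88.2 F [-3.6  2.5  8.1] grip 0.0119 12.0 q [ 0.05  0.63  0.73  1.67 -0.48  1.03 -0.6 ]
```

View pics/s9.png

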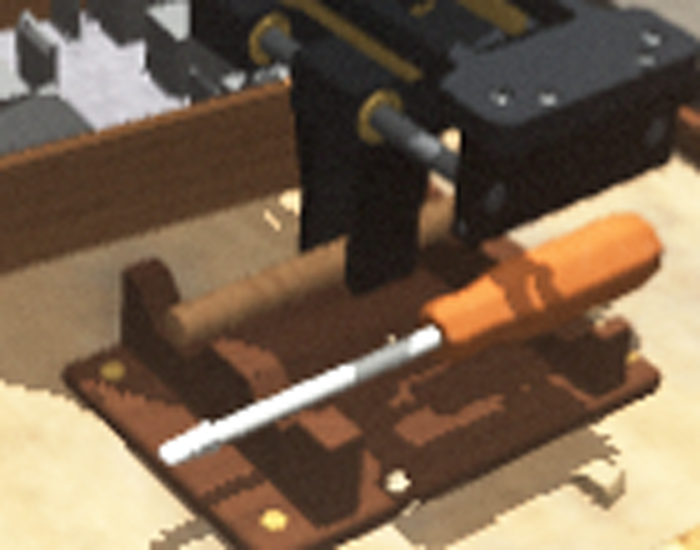

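The dowel is down at its notches, touching a slope lightly. Release and let it settle.

>>> {"fn": "move_arm", "kwargs": {
  "offset": [
    [0,0,0],
    [0,0,0],
    [0,0,0],
    [0,0,-2],
    [0,0,-5]
  ],
  "rot": [
    [0,0,0],
    [0,0,0],
    [0,0,0],
    [0,0,0],
    [0,0,0]
  ],
  "grip": [2.4,2.4,2.4,2.4,2.4]
}}

```text
t: 29.42
position: [0.4955, -0.3901, 0.0876]
orientation: [1.0, 0.015, -0.0, -0.0]
contact_force: [0.2, -0.1, 0.3]
grip_width: 0.0239
finger_force: 0.0
```

Run:
```python
from h import *
p=robot.get_state()["position"]
plan((p[0],p[1],.15,-88.2),(.52,-.24,.15,-45),(.5623,-.1,.15,-5.2))
```

```text
t 29.43 pos [ 0.4955 -0.3901  0.0876] yaw -88.2 F [ 0.2 -0.1  0.3] grip 0.0239 0.0 q [ 0.02  0.57  0.77  1.64 -0.43  1.11 -0.63]
[-0.01 -0.   -6.24] [-0.  0. -0.]
[  2.92 -14.92   0.  ] [  0.    0.  -43.2]
[12.89 -6.91  0.  ] [  0.    0.  -39.8]
```

>>> {"fn": "move_arm", "kwargs": {
  "offset": [
    [0,0,-3],
    [0,0,-6.2],
    [0,0,-6.2]
  ],
  "rot": [
    [0,0,0],
    [0,0,0],
    [0,0,0]
  ],
  "grip": [4,6,8.7]
}}

```text
t: 29.8
position: [0.4969, -0.3915, 0.1524]
orientation: [1.0, 0.015, 0.002, 0.001]
contact_force: [-0.1, 0.4, -0.4]
grip_width: 0.0465
finger_force: 0.0
```

>>> {"fn": "move_arm", "kwargs": {
  "offset": [
    [0.6,-3,0],
    [1.2,-6,0],
    [1.8,-9,0],
    [2.4,-12,0],
    [2.9,-14.9,0]
  ],
  "rot": [
    [0,0,-10],
    [0,0,-20],
    [0,0,-30],
    [0,0,-40],
    [0,0,-43.2]
  ],
  "grip": [8.7,8.7,8.7,8.7,8.7]
}}

```text
t: 30.42
position: [0.5201, -0.2393, 0.1486]
orientation: [0.923, 0.384, 0.0, -0.0]
contact_force: [0.0, -0.4, 0.2]
grip_width: 0.0864
finger_force: 0.0
```

>>> {"fn": "move_arm", "kwargs": {
  "offset": [
    [3,-1.7,0],
    [6,-3.4,0],
    [9,-5,0],
    [12.9,-6.9,0],
    [12.9,-6.9,0]
  ],
  "rot": [
    [0,0,-10],
    [0,0,-20],
    [0,0,-30],
    [0,0,-39.8],
    [0,0,-39.8]
  ],
  "grip": [8.7,8.7,8.7,8.7,8.7]
}}

```text
t: 31.05
position: [0.5635, -0.0963, 0.1484]
orientation: [0.736, 0.677, 0.0, -0.001]
contact_force: [0.5, -0.7, 0.2]
grip_width: 0.087
finger_force: 0.0
```

Run:
```python
from h import *
for i in range(5): t=imaging.snapshot("top")
s=imaging.snapshot("side")
cv2.imwrite("pics/s10.png",np.hstack([cv2.resize(s["frame"][235:335,255:395,::-1],(480,343)),cv2.resize(t["frame"][180:275,330:395,::-1],(235,343))]))
h=cv2.cvtColor(np.ascontiguousarray(t["frame"][:,:,::-1]),cv2.COLOR_BGR2HSV);print("box")
plan((.5623,-.1,.0285,-5.2))
```

```text
box
t 31.35 pos [ 0.5623 -0.1016  0.1486] yaw -5.4 F [-0.2  0.2 -0.2] grip 0.0873 0.0 q [-0.31  0.29  0.48  1.74 -0.15  1.15  0.12]
[ 0.16 -0.02 12.01] [-0.   0.  -0.2]
```

View pics/s10.png

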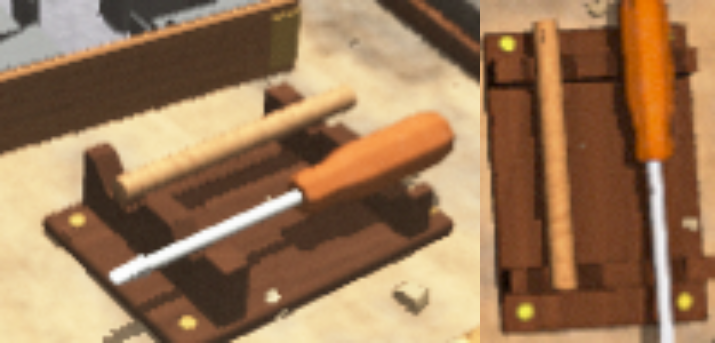

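Run:
```python
from h import *
t=imaging.snapshot("top");s=imaging.snapshot("side")
a=np.radians(1.8);R=np.array([[np.cos(a),-np.sin(a),0],[np.sin(a),np.cos(a),0],[0,0,1]]);C=np.array([.482,-.4148,0])
for d,ends,n in((t,[(330+67/3.615,180+24/3.61),(330+84/3.615,180+284/3.61)],"top"),(s,[(255+348/3.43,235+96/3.43),(255+122/3.43,235+185/3.43)],"side")):
    print(n,((plane(d,ends,.030)-C)@R*1000).round(1).tolist(), "exp px",proj(d,np.array([[.076,.024,.03],[-.054,.024,.03]])@R.T+C).round(1).tolist(),np.round(ends,1).tolist())
def tri(p,q):
    c1,v1=ray(t,[p]);c2,v2=ray(s,[q]);A=np.c_[v1[0],-v2[0]];k=np.linalg.lstsq(A,c2-c1,rcond=None)[0];x=(c1+k[0]*v1[0]+c2+k[1]*v2[0])/2;return ((x-C)@R*1000).round(1)
print(tri((348.5,186.6),(356.5,263)),tri((353.2,258.7),(290.6,288.9)))
```

```text
top [[71.9, 22.4, 30.0], [-54.4, 23.1, 30.0]] exp px [[347.4, 184.4], [352.7, 258.4]] [[348.5, 186.6], [353.2, 258.7]]
side [[73.3, 20.7, 30.0], [-52.6, 23.7, 30.0]] exp px [[356.3, 261.5], [289.6, 289.1]] [[356.5, 263.0], [290.6, 288.9]]
[72.9 21.6 29.4] [-53.9  23.   31. ]
```

The dowel lies level (axis about 30 mm up, y about 22 mm), so it is seated. Next I'll fetch the flat tin.

>>> {"fn": "move_arm", "kwargs": {
  "offset": [
    [0.1,0,4],
    [0.1,0,8],
    [0.1,0,10],
    [0.1,0,11.5],
    [0.1,0,12]
  ],
  "rot": [
    [0,0,0],
    [0,0,0],
    [0,0,0],
    [0,0,0],
    [0,0,0]
  ],
  "grip": [8.7,8.7,8.7,8.7,8.7]
}}

```text
t: 32.08
position: [0.5626, -0.0995, 0.028]
orientation: [0.739, 0.674, -0.0, -0.0]
contact_force: [-0.8, 0.3, 0.2]
grip_width: 0.0866
finger_force: 0.0
```

>>> {"fn": "move_arm", "kwargs": {
  "offset": [
    [0,0,0],
    [0,0,0],
    [0,0,0],
    [0,0,0],
    [0,0,0]
  ],
  "rot": [
    [0,0,0],
    [0,0,0],
    [0,0,0],
    [0,0,0],
    [0,0,0]
  ],
  "grip": [8.7,6,6,6,6],
  "squeeze": 20
}}

```text
t: 32.7
position: [0.5629, -0.0993, 0.0288]
orientation: [0.739, 0.674, 0.0, -0.0]
contact_force: [-1.2, -0.0, 2.5]
grip_width: 0.0643
finger_force: 20.0
```

Run:
```python
from h import *
t=imaging.snapshot("top")
p=robot.get_state()["position"]
plan((p[0],p[1],.13,-5.2),(.5440,-.2495,.13,-5.2),(.544,-.2495,.07,-5.2))
```

```text
t 32.75 pos [ 0.5629 -0.0993  0.0288] yaw -5.2 F [-1.3  1.4  3. ] grip 0.0641 20.0 q [-0.27  0.44  0.44  1.83 -0.23  0.92  0.18]
[  0.     0.   -10.12] [ 0. -0. -0.]
[-15.13  -0.52   0.  ] [0. 0. 0.]
[0. 0. 6.] [0. 0. 0.]
```

>>> {"fn": "move_arm", "kwargs": {
  "offset": [
    [0,0,-2],
    [0,0,-4],
    [0,0,-6.5],
    [0,0,-9],
    [0,0,-10.1]
  ],
  "rot": [
    [0,0,0],
    [0,0,0],
    [0,0,0],
    [0,0,0],
    [0,0,0]
  ],
  "grip": [6,6,6,6,6]
}}

```text
t: 33.38
position: [0.5636, -0.0996, 0.1319]
orientation: [0.739, 0.674, 0.001, 0.001]
contact_force: [-0.9, 0.3, -0.7]
grip_width: 0.0641
finger_force: 20.0
```

>>> {"fn": "move_arm", "kwargs": {
  "offset": [
    [-2.5,-0.1,0],
    [-6,-0.2,0],
    [-10,-0.3,0],
    [-13.5,-0.4,0],
    [-15.1,-0.5,0]
  ],
  "rot": [
    [0,0,0],
    [0,0,0],
    [0,0,0],
    [0,0,0],
    [0,0,0]
  ],
  "grip": [6,6,6,6,6]
}}

```text
t: 34.0
position: [0.5432, -0.2513, 0.1295]
orientation: [0.739, 0.673, -0.0, 0.0]
contact_force: [0.6, -0.3, -0.8]
grip_width: 0.0645
finger_force: 20.0
```

>>> {"fn": "move_arm", "kwargs": {
  "offset": [
    [0,0,0],
    [0,0,2],
    [0,0,4],
    [0,0,5.5],
    [0,0,5.5]
  ],
  "rot": [
    [0,0,0],
    [0,0,0],
    [0,0,0],
    [0,0,0],
    [0,0,0]
  ],
  "grip": [6,6,6,6,6]
}}

```text
t: 34.62
position: [0.5431, -0.2485, 0.0726]
orientation: [0.738, 0.674, -0.001, -0.001]
contact_force: [-0.2, 0.7, -1.3]
grip_width: 0.0643
finger_force: 20.0
```

Run:
```python
from h import *
for i in range(5): t=imaging.snapshot("top")
plan((.5438,-.2493,.0575,-5.2))
```

```text
t 34.88 pos [ 0.5445 -0.2495  0.0752] yaw -5.2 F [-0.8 -0.1 -1.3] grip 0.0645 20.0 q [-0.06  0.45  0.52  1.73 -0.25  1.03  0.45]
[ 0.01 -0.07  1.77] [ 0.1  0.  -0. ]
```

>>> {"fn": "move_arm", "kwargs": {
  "offset": [
    [0,-0.07,0.5],
    [0,-0.07,0.9],
    [0,-0.07,1.3],
    [0,-0.07,1.6],
    [0,-0.07,1.75]
  ],
  "rot": [
    [0,0,0],
    [0,0,0],
    [0,0,0],
    [0,0,0],
    [0,0,0]
  ],
  "grip": [6,6,6,6,6]
}}

```text
t: 35.5
position: [0.5433, -0.2492, 0.0568]
orientation: [0.739, 0.674, -0.0, -0.0]
contact_force: [-3.4, 0.7, 8.6]
grip_width: 0.0644
finger_force: 20.0
```

Run:
```python
from h import *
for i in range(2): t=imaging.snapshot("top")
plan((.5438,-.2493,.0567,-5.2))
```

```text
t 35.6 pos [ 0.5434 -0.2492  0.057 ] yaw -5.2 F [ 0.5  0.5 -0.9] grip 0.0643 20.0 q [-0.05  0.47  0.51  1.75 -0.26  1.    0.46]
[-0.01  0.04  0.03] [-0. -0. -0.]
```

>>> {"fn": "move_arm", "kwargs": {
  "offset": [
    [0,0,0.1],
    [0,0,0.15],
    [0,0,0.2],
    [0,0,0.2]
  ],
  "rot": [
    [0,0,0],
    [0,0,0],
    [0,0,0],
    [0,0,0]
  ],
  "grip": [6,6,6,6]
}}

```text
t: 36.1
position: [0.5435, -0.2493, 0.0567]
orientation: [0.739, 0.674, 0.0, -0.0]
contact_force: [-7.1, 2.8, 16.7]
grip_width: 0.0645
finger_force: 20.0
```

Run:
```python
from h import *
t=imaging.snapshot("top")
plan()
```

```text
t 36.15 pos [ 0.5435 -0.2493  0.0567] yaw -5.2 F [-8.2  4.7 17.4] grip 0.0645 20.0 q [-0.05  0.47  0.51  1.75 -0.26  1.    0.46]
```

>>> {"fn": "move_arm", "kwargs": {
  "offset": [
    [0,0,-0.15],
    [0,0,-0.15],
    [0,0,-0.15],
    [0,0,-2],
    [0,0,-5]
  ],
  "rot": [
    [0,0,0],
    [0,0,0],
    [0,0,0],
    [0,0,0],
    [0,0,0]
  ],
  "grip": [8.7,8.7,8.7,8.7,8.7]
}}

```text
t: 36.78
position: [0.5429, -0.2491, 0.1058]
orientation: [0.739, 0.674, -0.0, -0.001]
contact_force: [1.0, 0.6, 0.1]
grip_width: 0.0869
finger_force: 0.0
```

Run:
```python
from h import *
p=robot.get_state()["position"]
plan((p[0],p[1],.14,-5.2),(.56,-.12,.14,-50),(.5712,-.0046,.14,-95.2))
```

```text
t 36.77 pos [ 0.5429 -0.2491  0.1058] yaw -5.2 F [1.  0.6 0.1] grip 0.0869 0.0 q [-0.07  0.41  0.53  1.71 -0.23  1.09  0.44]
[ 0.   -0.   -3.42] [-0.1 -0.  -0. ]
[13.01  0.53  0.  ] [ 0.   0.  44.8]
[ 8.28 -8.12  0.  ] [ 0.   0.  45.2]
```

>>> {"fn": "move_arm", "kwargs": {
  "offset": [
    [2,0.1,-2],
    [5,0.2,-3.4],
    [8,0.3,-3.4],
    [11,0.5,-3.4],
    [13,0.5,-3.4]
  ],
  "rot": [
    [0,0,10],
    [0,0,20],
    [0,0,30],
    [0,0,40],
    [0,0,44.8]
  ],
  "grip": [8.7,8.7,8.7,8.7,8.7]
}}

```text
t: 37.4
position: [0.5608, -0.1186, 0.1403]
orientation: [0.94, 0.34, 0.001, -0.0]
contact_force: [0.3, -0.4, 0.0]
grip_width: 0.0867
finger_force: 0.0
```

>>> {"fn": "move_arm", "kwargs": {
  "offset": [
    [2,-2,0],
    [4,-4,0],
    [6,-6,0],
    [8.3,-8.1,0],
    [8.3,-8.1,0]
  ],
  "rot": [
    [0,0,10],
    [0,0,20],
    [0,0,30],
    [0,0,40],
    [0,0,45.2]
  ],
  "grip": [8.7,8.7,8.7,8.7,8.7]
}}

```text
t: 38.02
position: [0.5723, -0.0015, 0.14]
orientation: [0.999, -0.046, 0.0, -0.001]
contact_force: [0.8, -0.1, 0.2]
grip_width: 0.087
finger_force: 0.0
```

Run:
```python
from h import *
for i in range(6): t=imaging.snapshot("top")
plan((.5712,-.0046,.0285,-95.2))
f=np.ascontiguousarray(t["frame"][:,:,::-1]);hsv=cv2.cvtColor(f,cv2.COLOR_BGR2HSV);H,S,V=[hsv[:,:,i].astype(int) for i in range(3)]
m=((H<6)|(H>174))&(S>170)&(V>80);M=np.zeros(m.shape,np.uint8);M[160:230,225:310]=m[160:230,225:310];M=cv2.morphologyEx(M,cv2.MORPH_CLOSE,np.ones((9,9)));cs,_=cv2.findContours(M,0,2);r=cv2.minAreaRect(max(cs,key=cv2.contourArea));print(r,plane(t,[r[0]],.056))
```

```text
t 38.33 pos [ 0.5718 -0.0054  0.1395] yaw -95.2 F [ 0.9  0.4 -0.6] grip 0.0869 0.0 q [-0.68  0.34  0.73  1.76 -0.25  1.14 -1.53]
[-0.07 -0.07 11.1 ] [-0. -0.  0.]
((268.4533386230469, 193.24710083007812), (57.32564926147461, 37.73886489868164), 3.5763344764709473) [[ 0.54174737 -0.24873918  0.056     ]]
```

>>> {"fn": "move_arm", "kwargs": {
  "offset": [
    [-0.07,-0.07,4],
    [-0.07,-0.07,7.5],
    [-0.07,-0.07,9.5],
    [-0.07,-0.07,10.7],
    [-0.07,-0.07,11.1]
  ],
  "rot": [
    [0,0,0],
    [0,0,0],
    [0,0,0],
    [0,0,0],
    [0,0,0]
  ],
  "grip": [8.7,8.7,8.7,8.7,8.7]
}}

```text
t: 38.95
position: [0.5714, -0.0042, 0.028]
orientation: [0.999, -0.046, 0.0, -0.0]
contact_force: [0.4, -0.9, 0.5]
grip_width: 0.0868
finger_force: 0.0
```

>>> {"fn": "move_arm", "kwargs": {
  "offset": [
    [0,0,0],
    [0,0,0],
    [0,0,0],
    [0,0,0],
    [0,0,0]
  ],
  "rot": [
    [0,0,0],
    [0,0,0],
    [0,0,0],
    [0,0,0],
    [0,0,0]
  ],
  "grip": [8.7,6,6,6,6],
  "squeeze": 20
}}

```text
t: 39.58
position: [0.5713, -0.0039, 0.0284]
orientation: [0.999, -0.046, 0.0, -0.0]
contact_force: [-0.3, 0.4, 4.3]
grip_width: 0.0679
finger_force: 20.0
```

Run:
```python
from h import *
t=imaging.snapshot("top")
p=robot.get_state()["position"]
plan((p[0],p[1],.13,-95.2),(.4331,-.2387,.13,-95.2),(.4331,-.2387,.075,-95.2))
```

```text
t 39.62 pos [ 0.5714 -0.0039  0.0284] yaw -95.2 F [-2.1 -0.2  4.4] grip 0.0675 20.0 q [-0.61  0.49  0.66  1.84 -0.37  0.93 -1.45]
[  0.    -0.   -10.16] [-0. -0. -0.]
[-11.64  24.64   0.  ] [0. 0. 0.]
[0.  0.  5.5] [0. 0. 0.]
```

>>> {"fn": "move_arm", "kwargs": {
  "offset": [
    [0,0,-2],
    [0,0,-4],
    [0,0,-6.5],
    [0,0,-9],
    [0,0,-10.2]
  ],
  "rot": [
    [0,0,0],
    [0,0,0],
    [0,0,0],
    [0,0,0],
    [0,0,0]
  ],
  "grip": [6,6,6,6,6]
}}

```text
t: 40.25
position: [0.5719, -0.0041, 0.1324]
orientation: [0.999, -0.046, 0.001, -0.0]
contact_force: [-1.3, 0.7, -1.3]
grip_width: 0.0675
finger_force: 20.0
```

>>> {"fn": "move_arm", "kwargs": {
  "offset": [
    [-1.8,3.7,0],
    [-4.1,8.6,0],
    [-7,14.8,0],
    [-9.9,21,0],
    [-11.65,24.65,0]
  ],
  "rot": [
    [0,0,0],
    [0,0,0],
    [0,0,0],
    [0,0,0],
    [0,0,0]
  ],
  "grip": [6,6,6,6,6]
}}

```text
t: 40.88
position: [0.4311, -0.2407, 0.1304]
orientation: [0.999, -0.046, 0.0, -0.0]
contact_force: [0.7, -0.6, -1.0]
grip_width: 0.0676
finger_force: 20.0
```

>>> {"fn": "move_arm", "kwargs": {
  "offset": [
    [0,0,0],
    [0,0,2],
    [0,0,4],
    [0,0,5.3],
    [0,0,5.3]
  ],
  "rot": [
    [0,0,0],
    [0,0,0],
    [0,0,0],
    [0,0,0],
    [0,0,0]
  ],
  "grip": [6,6,6,6,6]
}}

```text
t: 41.5
position: [0.4323, -0.2384, 0.0764]
orientation: [0.999, -0.045, -0.001, -0.0]
contact_force: [-0.5, -1.1, -1.8]
grip_width: 0.0675
finger_force: 20.0
```

Run:
```python
from h import *
for i in range(5): t=imaging.snapshot("top")
plan((.4331,-.2387,.0565,-95.2))
```

```text
t 41.75 pos [ 0.4331 -0.239   0.0776] yaw -95.2 F [-0.3 -0.4 -0.4] grip 0.068 20.0 q [-0.36  0.27  0.87  2.01 -0.25  0.97 -1.03]
[-0.01 -0.03  2.11] [-0.  -0.1 -0. ]
```

>>> {"fn": "move_arm", "kwargs": {
  "offset": [
    [0,0,0.6],
    [0,0,1.2],
    [0,0,1.6],
    [0,0,1.9],
    [0,0,2.1]
  ],
  "rot": [
    [0,0,0],
    [0,0,0],
    [0,0,0],
    [0,0,0],
    [0,0,0]
  ],
  "grip": [6,6,6,6,6]
}}

```text
t: 42.38
position: [0.4326, -0.2389, 0.0562]
orientation: [0.999, -0.046, -0.0, -0.0]
contact_force: [-8.4, 4.6, 28.0]
grip_width: 0.0674
finger_force: 20.0
```

>>> {"fn": "move_arm", "kwargs": {
  "offset": [
    [0,0,0.1],
    [0,0,0.15],
    [0,0,0.2],
    [0,0,0.2]
  ],
  "rot": [
    [0,0,0],
    [0,0,0],
    [0,0,0],
    [0,0,0]
  ],
  "grip": [6,6,6,6]
}}

```text
t: 42.88
position: [0.433, -0.2389, 0.0554]
orientation: [0.999, -0.046, 0.0, -0.001]
contact_force: [-7.7, 4.4, 24.8]
grip_width: 0.0678
finger_force: 20.0
```

Run:
```python
from h import *
t=imaging.snapshot("top")
plan()
```

```text
t 42.92 pos [ 0.433  -0.2389  0.0554] yaw -95.2 F [-8.1  5.2 24.5] grip 0.0678 20.0 q [-0.33  0.31  0.85  2.03 -0.29  0.93 -0.99]
```

>>> {"fn": "move_arm", "kwargs": {
  "offset": [
    [0,0,-0.15],
    [0,0,-0.15],
    [0,0,-0.15],
    [0,0,-2],
    [0,0,-5]
  ],
  "rot": [
    [0,0,0],
    [0,0,0],
    [0,0,0],
    [0,0,0],
    [0,0,0]
  ],
  "grip": [8.7,8.7,8.7,8.7,8.7]
}}

```text
t: 43.55
position: [0.4321, -0.239, 0.1049]
orientation: [0.999, -0.046, -0.001, 0.0]
contact_force: [0.2, 0.2, 0.6]
grip_width: 0.0872
finger_force: 0.0
```

>>> {"fn": "move_arm", "kwargs": {
  "offset": [
    [-1,-4,-4],
    [-2,-9,-8],
    [-2,-15,-12],
    [-2,-18,-14],
    [-2,-20,-14]
  ],
  "rot": [
    [0,0,0],
    [0,0,0],
    [0,0,0],
    [0,0,0],
    [0,0,0]
  ],
  "grip": [8.7,8.7,8.7,8.7,8.7]
}}

```text
t: 44.18
position: [0.432, -0.0361, 0.2471]
orientation: [0.999, -0.045, 0.002, -0.001]
contact_force: [0.5, -0.1, -0.3]
grip_width: 0.087
finger_force: 0.0
```

Run:
```python
from h import *
for i in range(6): t=imaging.snapshot("top")
s=imaging.snapshot("side");plan()
cv2.imwrite("pics/f.png",np.hstack([cv2.resize(s["frame"][170:340,180:400,::-1],(466,360)),cv2.resize(t["frame"][150:310,215:400,::-1],(333,288))[:288] if 0 else cv2.resize(t["frame"][150:310,215:400,::-1],(333,360))]))
f=np.ascontiguousarray(t["frame"][:,:,::-1]);hsv=cv2.cvtColor(f,cv2.COLOR_BGR2HSV)
m=((hsv[:,:,0]>40)&(hsv[:,:,0]<90)&(hsv[:,:,1]>70)).astype(np.uint8);m[:,:225]=0;m[:,310:]=0;m[:220]=0;m[300:]=0
cs,_=cv2.findContours(m,0,2);k=np.vstack([c for c in cs if cv2.contourArea(c)>15]);e=cv2.minAreaRect(cv2.convexHull(k));print("green",e,plane(t,[e[0]],.06).round(4))
```

```text
t 44.52 pos [ 0.4307 -0.0392  0.244 ] yaw -95.3 F [ 0.   0.3 -0.3] grip 0.087 0.0 q [-0.75 -0.18  0.67  1.95  0.12  1.34 -1.78]
green ((265.0, 260.0), (40.0, 40.0), 90.0) [[ 0.4296 -0.24    0.06  ]]
```

View pics/f.png

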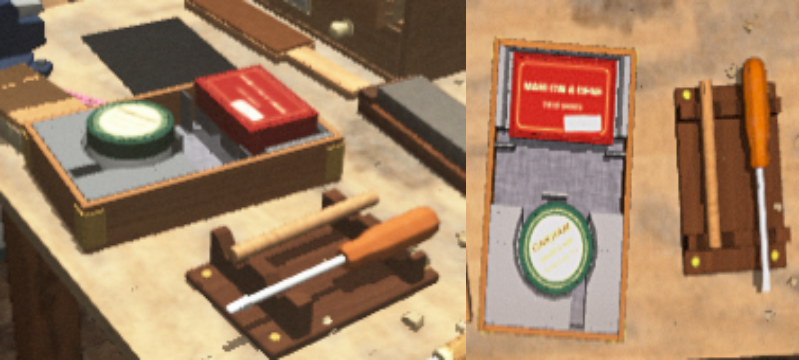

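Both tins sit flat in their cutouts within about 2 mm of where they started, both tools lie in their notches, and the arm is clear. Handing in.

```bash
python3 -c "
from plant import order
print(order.close_job())"
```

```text
the job is handed in; nothing more can be done
None
```

The job is handed in at about 44.5 s of the 134 s allowed (no verdict was returned); the last pictures show the screwdriver and dowel lying in their notches of the rest and both tins flat in their own cutouts, with the arm clear.

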